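Wedge the finishing press level and weight the glued spine

TASK

The spine of the book in the finishing press has just been glued. First slide the wooden wedge, thin end first, under the drooping free end of the press's baseboard until the board's top edge there is level with the needle of the height gauge, and leave it standing on the wedge. Then balance every leather-covered weight on the crown of the rounded spine, one to a panel between the raised bands (any panels), and leave everything at rest with the board still at the needle and the other tools on the bench undisturbed.

Things in the scene. Friction and masses are not known exactly. Their poses are not given: they have to be found in the camera images.
- press: Bookbinder's finishing press on a plywood baseboard, hinged to the bench at its left end; the other, free end droops until wedged up. Origin: underside of the board, on its long centre line. x: across the board, +x on the side away from the robot (with the wooden screw knobs); y: along the board, free end at y = -230 mm, hinge line (along x) at y = +200 mm, z = 0, 22 mm above the bench; z up.
- free_end (a point): Middle of the lower end edge of the baseboard's free end (x = 0, y = -230, z = 0 in the press frame); the board is 160 mm wide, 18 mm thick. At the start about 10 mm of clearance under this edge, the end resting on two rubber feet (18 mm wide, at x = +-62, y = -212 mm). The end weighs about 12 N: the wedge needs about 10 to 25 N of push.
- spine_mid (a point): Crown of the book's spine at mid-length (x = 0, y = 0, z = 168 mm in the press frame; 168 + 22 mm above the bench when level). The book stands spine up, clamped between two wooden cheeks, 400 mm long, from x = 30 to 69 mm on either side, their tops 36 mm below the crown. Steel screws along x at y = +-150 mm, z = 100 mm.
- board_edge (a point): Upper back edge of the baseboard (x = 80, y = -225, z = 18 mm in the press frame), at the free end right beside the gauge's needle: the edge to bring up to the needle.
- needle_tip (a point): Tip of the level steel needle of the iron height gauge (surface gauge) that stands behind the free end; the tip is about 10 mm from the board's back edge. Its height above the bench is the mark (37 to 43 mm, set differently each time). Axes: z up. The gauge is fixed and heavy; nothing on it needs handling.
- wedge: Plain beech wedge, 180 mm long, 44 mm wide, 4 mm thick at the tip and 34 mm at the butt (rises 1 in 6 in a straight taper), 0.12 kg, lying on the bench near the press's free end. Origin: centre of its underside; +x points to the thin tip (tip at x = +90 mm, butt at x = -90 mm), z up. It holds by friction where it is left.
- panel0 (a point): Crown of the rounded spine at the middle of panel 0 of 5, counted from the free end. The spine is a cylinder of 32 mm radius along the press's y; panels are 42 mm long between raised bands (4 mm wide, 2.5 mm proud), spaced 46 mm. Axes as the press's: x across the spine, y along it, z up.
- panel1 (a point): Crown of the rounded spine at the middle of panel 1 of 5, counted from the free end. The spine is a cylinder of 32 mm radius along the press's y; panels are 42 mm long between raised bands (4 mm wide, 2.5 mm proud), spaced 46 mm. Axes as the press's: x across the spine, y along it, z up.
- panel2 (a point): Crown of the rounded spine at the middle of panel 2 of 5, counted from the free end. The spine is a cylinder of 32 mm radius along the press's y; panels are 42 mm long between raised bands (4 mm wide, 2.5 mm proud), spaced 46 mm. Axes as the press's: x across the spine, y along it, z up.
- panel3 (a point): Crown of the rounded spine at the middle of panel 3 of 5, counted from the free end. The spine is a cylinder of 32 mm radius along the press's y; panels are 42 mm long between raised bands (4 mm wide, 2.5 mm proud), spaced 46 mm. Axes as the press's: x across the spine, y along it, z up.
- panel4 (a point): Crown of the rounded spine at the middle of panel 4 of 5, counted from the free end. The spine is a cylinder of 32 mm radius along the press's y; panels are 42 mm long between raised bands (4 mm wide, 2.5 mm proud), spaced 46 mm. Axes as the press's: x across the spine, y along it, z up.
- weight0: Leather-covered steel binder's weight, a block 40 x 32 x 22 mm (x, y, z), 0.22 kg, lying flat on the bench between robot and press at the start. Origin: its centre. Not every weight is there each time (None if absent). Any of its faces may lie on the spine.
- weight1: Leather-covered steel binder's weight, a block 40 x 32 x 22 mm (x, y, z), 0.22 kg, lying flat on the bench between robot and press at the start. Origin: its centre. Not every weight is there each time (None if absent). Any of its faces may lie on the spine.
- weight2: Leather-covered steel binder's weight, a block 40 x 32 x 22 mm (x, y, z), 0.22 kg, lying flat on the bench between robot and press at the start. Origin: its centre. Not every weight is there each time (None if absent). Any of its faces may lie on the spine.
- weight3: Leather-covered steel binder's weight, a block 40 x 32 x 22 mm (x, y, z), 0.22 kg, lying flat on the bench between robot and press at the start. Origin: its centre. Not every weight is there each time (None if absent). Any of its faces may lie on the spine.
- weight4: Leather-covered steel binder's weight, a block 40 x 32 x 22 mm (x, y, z), 0.22 kg, lying flat on the bench between robot and press at the start. Origin: its centre. Not every weight is there each time (None if absent). Any of its faces may lie on the spine.
- paste_jar: White paste jar with lid, 72 mm wide, 95 mm tall, origin under its centre; not part of the job.
- backing_hammer: Backing hammer lying on the bench, about 260 mm long, origin under its middle; not part of the job.
- thread_spool: Spool of sewing thread, 42 mm wide, 52 mm tall, origin under its centre; not part of the job.

How it is judged (in metres and radians):
On the way:
1. the wedge, let go, holds the board's edge level with the needle, before any weight is put on the press (z of board_edge in the frame of needle_tip between -0.0025 and 0.0025 m and contact force between wedge and press above 1 N and contact force between the fingers and wedge below 0.3 N and contact force between the fingers and press below 0.3 N and height (world z) of each of weight0, weight1, weight2, weight3, weight4 below 0.08 m), for 0.4 s.
At the end, for the whole second after the job is handed in: The board's upper back edge at the free end is within 2.5 mm of the needle tip's height and rests on the wedge; every weight present lies still on the spine's crown, its centre within 10 mm of the middle of a panel (7 mm along the spine), one to a panel, between the bands (z of board_edge in the frame of needle_tip between -0.0025 and 0.0025 m and contact force between wedge and press above 1 N and ((horizontal distance between weight0 and panel0 below 0.01 m and y of weight0 in the frame of panel0 between -0.007 and 0.007 m and z of weight0 in the frame of panel0 between 0.006 and 0.022 m) or (horizontal distance between weight0 and panel1 below 0.01 m and y of weight0 in the frame of panel1 between -0.007 and 0.007 m and z of weight0 in the frame of panel1 between 0.006 and 0.022 m) or (horizontal distance between weight0 and panel2 below 0.01 m and y of weight0 in the frame of panel2 between -0.007 and 0.007 m and z of weight0 in the frame of panel2 between 0.006 and 0.022 m) or (horizontal distance between weight0 and panel3 below 0.01 m and y of weight0 in the frame of panel3 between -0.007 and 0.007 m and z of weight0 in the frame of panel3 between 0.006 and 0.022 m) or (horizontal distance between weight0 and panel4 below 0.01 m and y of weight0 in the frame of panel4 between -0.007 and 0.007 m and z of weight0 in the frame of panel4 between 0.006 and 0.022 m)) and ((horizontal distance between weight1 and panel0 below 0.01 m and y of weight1 in the frame of panel0 between -0.007 and 0.007 m and z of weight1 in the frame of panel0 between 0.006 and 0.022 m) or (horizontal distance between weight1 and panel1 below 0.01 m and y of weight1 in the frame of panel1 between -0.007 and 0.007 m and z of weight1 in the frame of panel1 between 0.006 and 0.022 m) or (horizontal distance between weight1 and panel2 below 0.01 m and y of weight1 in the frame of panel2 between -0.007 and 0.007 m and z of weight1 in the frame of panel2 between 0.006 and 0.022 m) or (horizontal distance between weight1 and panel3 below 0.01 m and y of weight1 in the frame of panel3 between -0.007 and 0.007 m and z of weight1 in the frame of panel3 between 0.006 and 0.022 m) or (horizontal distance between weight1 and panel4 below 0.01 m and y of weight1 in the frame of panel4 between -0.007 and 0.007 m and z of weight1 in the frame of panel4 between 0.006 and 0.022 m)) and ((horizontal distance between weight2 and panel0 below 0.01 m and y of weight2 in the frame of panel0 between -0.007 and 0.007 m and z of weight2 in the frame of panel0 between 0.006 and 0.022 m) or (horizontal distance between weight2 and panel1 below 0.01 m and y of weight2 in the frame of panel1 between -0.007 and 0.007 m and z of weight2 in the frame of panel1 between 0.006 and 0.022 m) or (horizontal distance between weight2 and panel2 below 0.01 m and y of weight2 in the frame of panel2 between -0.007 and 0.007 m and z of weight2 in the frame of panel2 between 0.006 and 0.022 m) or (horizontal distance between weight2 and panel3 below 0.01 m and y of weight2 in the frame of panel3 between -0.007 and 0.007 m and z of weight2 in the frame of panel3 between 0.006 and 0.022 m) or (horizontal distance between weight2 and panel4 below 0.01 m and y of weight2 in the frame of panel4 between -0.007 and 0.007 m and z of weight2 in the frame of panel4 between 0.006 and 0.022 m)) and ((horizontal distance between weight3 and panel0 below 0.01 m and y of weight3 in the frame of panel0 between -0.007 and 0.007 m and z of weight3 in the frame of panel0 between 0.006 and 0.022 m) or (horizontal distance between weight3 and panel1 below 0.01 m and y of weight3 in the frame of panel1 between -0.007 and 0.007 m and z of weight3 in the frame of panel1 between 0.006 and 0.022 m) or (horizontal distance between weight3 and panel2 below 0.01 m and y of weight3 in the frame of panel2 between -0.007 and 0.007 m and z of weight3 in the frame of panel2 between 0.006 and 0.022 m) or (horizontal distance between weight3 and panel3 below 0.01 m and y of weight3 in the frame of panel3 between -0.007 and 0.007 m and z of weight3 in the frame of panel3 between 0.006 and 0.022 m) or (horizontal distance between weight3 and panel4 below 0.01 m and y of weight3 in the frame of panel4 between -0.007 and 0.007 m and z of weight3 in the frame of panel4 between 0.006 and 0.022 m)) and ((horizontal distance between weight4 and panel0 below 0.01 m and y of weight4 in the frame of panel0 between -0.007 and 0.007 m and z of weight4 in the frame of panel0 between 0.006 and 0.022 m) or (horizontal distance between weight4 and panel1 below 0.01 m and y of weight4 in the frame of panel1 between -0.007 and 0.007 m and z of weight4 in the frame of panel1 between 0.006 and 0.022 m) or (horizontal distance between weight4 and panel2 below 0.01 m and y of weight4 in the frame of panel2 between -0.007 and 0.007 m and z of weight4 in the frame of panel2 between 0.006 and 0.022 m) or (horizontal distance between weight4 and panel3 below 0.01 m and y of weight4 in the frame of panel3 between -0.007 and 0.007 m and z of weight4 in the frame of panel3 between 0.006 and 0.022 m) or (horizontal distance between weight4 and panel4 below 0.01 m and y of weight4 in the frame of panel4 between -0.007 and 0.007 m and z of weight4 in the frame of panel4 between 0.006 and 0.022 m)) and linear speed of each of weight0, weight1, weight2, weight3, weight4, press below 0.01 m/s); the robot touches nothing.
It fails at once if the paste jar is pushed about (more than 30 mm) or upset (distance of paste_jar from where it was at the start of the episode above 0.03 m).
It fails at once if the backing hammer is pushed about (more than 30 mm) or upset (distance of backing_hammer from where it was at the start of the episode above 0.03 m).
It fails at once if the thread spool is pushed about (more than 30 mm) or upset (distance of thread_spool from where it was at the start of the episode above 0.03 m).
Of weight0, weight1, weight2, weight3, weight4 only 3 to 5 are there at a start; the rules pass over those that are not, and their reading is None.
At some moment in a run one of wedge may be knocked a few centimetres aside while the robot is not near it.
Once in a run the grip may slacken for a moment while it holds something.
It also fails if it takes over 210 s, if anything falls off the work surface, if the arm or the gripper's body presses on something with over 40 N, if the wrist force passes 120 N, or if a joint passes its speed limit or range.

ROBOT

A 7-joint arm with a two-finger parallel gripper is mounted at the origin on the work surface. World frame = base frame: x ahead of the robot, y to its left, z up, the work surface at z = 0. Lengths are in mm, angles in rad, forces in N, time in s.
With the tool pointing down it reaches from about 400 to 875 mm from the base axis. Payload 4.4 kg.
Tool frame: the origin (TCP) lies midway between the tips of the shut fingers; the grasp point (between the pads) lies 19 mm behind it; z points along the fingers, y is the line along which they close (so a half turn about z gives the same grasp; the last joint's range is limited). The gripper opens to 85 mm and grips with 20 to 120 N. Pads are 22 mm wide; open, the fingers measure 114 mm over their backs; the gripper's body (76 mm by 85 mm) begins 54 mm behind the grasp point. The pads swing forward as they close: fully open they stand 13 mm farther back than shut.
Start: joints at [-1.186, 0.628, 0.038, 1.517, -0.027, 0.996, -0.02], TCP at [283.175, 585.089, 231.313] pointing down, gripper open.
Joint ranges: [-3.06, 3.06], [-0.37, 2.12], [-1.25, 1.32], [0.18, 2.47], [-1.1, 4.24], [0.23, 1.98], [-2.94, 2.94]. Speed limits (rad/s): [2.57, 2.57, 3.14, 3.14, 3.14, 3.14, 3.14].

INTERFACE

Orientations are given as [roll, pitch, yaw] about the fixed x, y, z axes, in that order (R = Rz(yaw) Ry(pitch) Rx(roll)).
In Python, from cell import ctrl gives the robot as it stands.
- The arm moves only by the shell command python3 -m handwheel 'ROWS'. ROWS is JSON, a list of rows, each a list of 3 entries, a list of its own where there are three numbers: the turn, a rotation vector about the tool's x, y, z in degrees, then the shift along the tool's x, y, z in m, then the closure, from 0 (fully open) to 1 (shut). A call has 1 to 5 rows; each row shifts and turns the commanded pose from where the row before left it, along the tool's axes as they then stand; what a row does not reach is not made up. A row lasts 1/12 s, in which the tool goes at most 41.7 mm and 7.16 degrees, less where a joint would pass 70% of its speed; a pose out of reach is approached as far as the arm can. A call is refused whole if a number of a shift passes 0.0417 or a number of a turn 7.16, either way. A call with a gripper value outside its range is refused whole. The fingers move at their own pace and stop on an object; the grip force is fixed at half the most. Time passes only in rows, so rows that do not move let the fingers close. It gives the time, the measured TCP pose, the force, the opening and the grip force at its end, in the units of the state.
- ctrl.read_state(): the state, without advancing time (a new reading comes with each control period).
- ctrl.get_image(name): name is "scene" or "top"; returns a dict with "pixels" (480x640x3 uint8, red, green, blue), "fx", "fy", "cx", "cy" (pixels), "pose" (4x4, takes a point from camera to world coordinates). Camera axes: x right, y up, looking along -z (the intrinsics and any distortion apply to the point x, -y, -z); pixel columns grow to the right and rows downward; lengths in mm; the calibration is good to about 2 mm. A picture is of the moment at which its call begins. There is no depth.
- ctrl.finish_job(): hands the job in; it is judged then, once.
The state is a dict: "clock": time; "qpos": joint angles; "qd": joint speeds; "tau": joint torques, N m; "eef_pos": TCP position; "tool_rot": TCP orientation; "force": force on the tool from outside, world axes, zero at the start; "torque": the same for the moment, N m; "width": finger opening in mm; "gripper_force": force on a finger pad.
Only numpy, scipy, OpenCV 4.12 (cv2) and the standard library are available. Lean on these libraries where they do the work, as an engineer would, in place of code of your own. Each camera call takes 0.05 s, during which the arm holds its last target. There are 200 camera calls.

## Working session

There is one attempt and no reset: what is moved stays moved. The work goes in short steps, Python scripts to look and compute and a shell command to move; the robot and the scene stay as the last step left them, time stands still between calls to the robot, and variables do not carry over. Pictures are saved under pics/ and viewed, at most 14 in all, crops included, and the job is handed in when it is done.

```bash
mkdir -p pics; ls
cat > h.py <<'E'
import numpy as np, cv2
from cell import ctrl
def snap(name,fn=None):
    im=ctrl.get_image(name)
    if fn: cv2.imwrite('pics/'+fn,im['pixels'][:,:,::-1])
    return im
def ray(im,u,v):
    P=np.array(im['pose']);d=np.array([(u-im['cx'])/im['fx'],-(v-im['cy'])/im['fy'],-1.0])
    return P[:3,3],P[:3,:3]@d
def onz(im,u,v,z):
    o,d=ray(im,u,v);return o+d*(z-o[2])/d[2]
def proj(im,p):
    P=np.array(im['pose']);c=P[:3,:3].T@(np.array(p,float)-P[:3,3])
    return im['cx']+im['fx']*c[0]/-c[2], im['cy']-im['fy']*c[1]/-c[2]
E
python3 - <<'E'
from h import *
for n in('scene','top'):
    im=snap(n,n+'0.png');print(n,{k:im[k] for k in im if k!='pixels'})
print(ctrl.read_state())
E
```

```text
pics
scene {'fx': 505.25290226019916, 'fy': 505.25290226019916, 'cx': 309.56960942044395, 'cy': 248.8308150616272, 'pose': array([[ 5.65601021e-01, -6.54574494e-01,  5.01625076e-01,
         1.24751582e+03],
       [ 8.24613583e-01,  4.56562718e-01, -3.34010364e-01,
        -4.23478075e+02],
       [-1.03886434e-02,  6.02563454e-01,  7.98003358e-01,
         1.19593754e+03],
       [ 0.00000000e+00,  0.00000000e+00,  0.00000000e+00,
         1.00000000e+00]])}
top {'fx': 441.23961333339736, 'fy': 441.23961333339736, 'cx': 317.37028326832234, 'cy': 238.42619271173763, 'pose': array([[ 7.96549893e-03,  9.96054895e-01, -8.83809750e-02,
         4.82146265e+02],
       [-9.99959814e-01,  7.57068692e-03, -4.80147520e-03,
         2.01058751e+01],
       [-4.11342818e-03,  8.84156696e-02,  9.96075172e-01,
         1.08251231e+03],
       [ 0.00000000e+00,  0.00000000e+00,  0.00000000e+00,
         1.00000000e+00]])}
{'clock': 0.1, 'qpos': array([-1.18582181,  0.62925871,  0.03845496,  1.51828021, -0.02700829,
        0.99632388, -0.01999178]), 'qd': array([-0.0004373 , -0.00209795, -0.00085186, -0.00424607, -0.00065672,
       -0.00012295,  0.00106559]), 'tau': array([ 2.30202357e-03, -5.64532542e+01,  1.23008542e+00, -1.93975639e+01,
        1.12518494e-02,  5.37129687e-03,  2.58008458e-05]), 'eef_pos': array([282.90603916, 584.56452018, 230.47405206]), 'tool_rot': array([-3.13984078e+00,  1.75424299e-05,  2.69081334e+00]), 'force': array([-0.61307964,  0.71791018, -1.35764115]), 'torque': array([0.03766666, 0.01259798, 0.05657812]), 'gripper_force': 0.0, 'width': 85.37787644512882}
```

View pics/scene0.png

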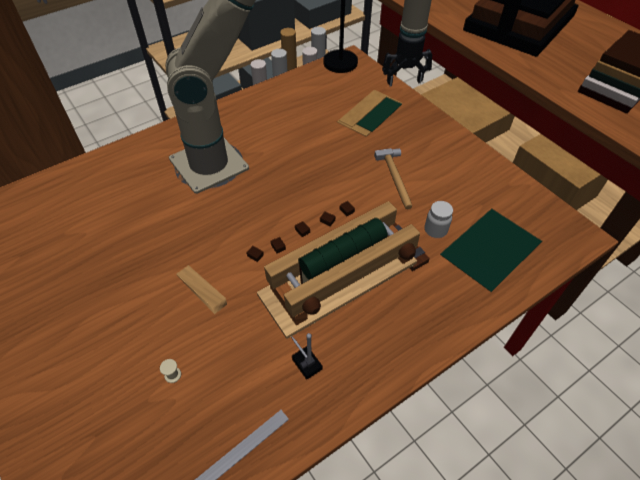

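View pics/top0.png

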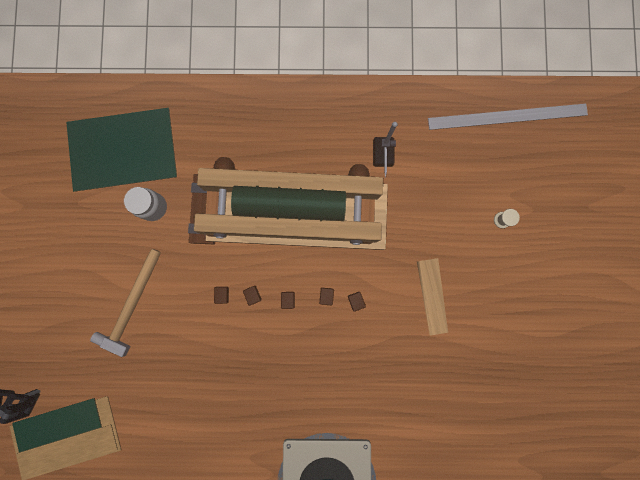

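Run:
```python
from h import *
s=cv2.imread('pics/scene0.png');t=cv2.imread('pics/top0.png')
R=lambda a,w,h:cv2.resize(a,(w,h),interpolation=cv2.INTER_CUBIC)
a=R(s[260:320,165:245],400,300); b=R(s[290:380,250:350],333,300) if 0 else R(s[295:355,250:330],400,300)
c=R(t[250:340,390:510],400,300); d=R(t[115:265,340:440][0:75+75:1],200,300); e=R(t[115:190,350:450],400,300)
cv2.imwrite('pics/c1.png',np.vstack([np.hstack([a,b]),np.hstack([c,e])]))
im=ctrl.get_image('top')
hsv=cv2.cvtColor(t,cv2.COLOR_BGR2HSV)
# weights: dark
m=((hsv[:,:,2]<75)).astype(np.uint8)
n,l,st,ce=cv2.connectedComponentsWithStats(m[280:315,200:375])
for i in range(1,n):
    if st[i,4]>60:
        pts=np.argwhere(l==i)[:,::-1].astype(np.float32)+[200,280]
        w=np.array([onz(im,*p,22)[:2] for p in pts],np.float32)
        print(st[i,4],ce[i]+[200,280],w.mean(0),cv2.minAreaRect(w))
for n_,uv,z in [('wend1',(429,260),15),('wend2',(437,333),15),('spool',(510,217),52),('jar',(139,201),95),('spineL',(233,203),190),('spineR',(346,205),190),('cheekfrontL',(195,222),154),('cheekfrontR',(382,231),154),('cheekbackR',(382,186),150),('board corner near',(385,248),28),('board corner far',(387,185),28),('needle',(386,176),40)]:
    print(n_,onz(im,*uv,z).round(1))
```

```text
wend1 [ 526.6 -244.8   15. ]
wend2 [ 353.  -261.4   15. ]
spool [ 627.6 -427.3   52. ]
jar [651.9 430.   95. ]
spineL [632.8 197.7 190. ]
spineR [630.4 -33.6 190. ]
cheekfrontL [597.6 284.5 154. ]
cheekfrontR [ 581.3 -111.9  154. ]
cheekbackR [ 678.7 -113.   150. ]
board corner near [ 553.9 -136.8   28. ]
board corner far [ 707.  -142.5   28. ]
needle [ 726.3 -138.4   40. ]
```

View pics/c1.png

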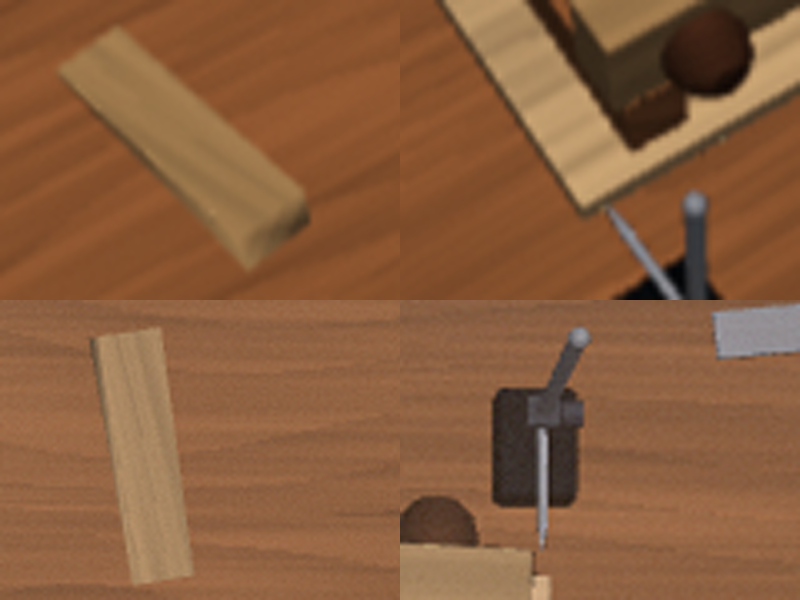

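```bash
cat >> h.py <<'E'
def weights(im,z=22,roi=(200,275,375,320)):
    x0,y0,x1,y1=roi;g=im['pixels'][y0:y1,x0:x1,0]
    _,m=cv2.threshold(np.ascontiguousarray(g),0,1,cv2.THRESH_BINARY_INV+cv2.THRESH_OTSU)
    n,l,st,ce=cv2.connectedComponentsWithStats(m);out=[]
    for i in range(1,n):
        if st[i,4]>60:
            pts=np.argwhere(l==i)[:,::-1]+[x0,y0]
            w=np.array([onz(im,*p,z)[:2] for p in pts],np.float32)
            out.append((st[i,4],ce[i]+[x0,y0],w.mean(0),cv2.minAreaRect(w)))
    return out
E
python3 - <<'E'
from h import *
im=ctrl.get_image('top')
for w in weights(im): print(w)
for uv,z in [((418.5,261.1),34),((438.3,258.4),34),((429.9,335.2),4),((447.6,332.5),4)]: print(onz(im,*uv,z).round(1))
# predicted scene view of press with guess pose
sc=ctrl.get_image('scene')
t=im['pixels'][150:255,188:392,::-1];s=sc['pixels'][200:340,250:435,::-1]
R=lambda a,w,h:cv2.resize(a,(w,h),interpolation=cv2.INTER_CUBIC)
cv2.imwrite('pics/t1.png',R(t,800,412));cv2.imwrite('pics/s1.png',R(s,740,560))
E
```

```text
(np.int32(253), array([220.99604743, 294.86956522]), array([439.19467, 254.277  ], dtype=float32), ((439.8485107421875, 254.2609100341797), (40.30863952636719, 33.5074348449707), 1.644119381904602))
(np.int32(254), array([251.74409449, 295.18897638]), array([439.0349 , 180.79303], dtype=float32), ((439.26312255859375, 180.76507568359375), (41.276424407958984, 35.21919250488281), 23.799875259399414))
(np.int32(237), array([326.15611814, 296.092827  ]), array([438.33856  ,   3.1635706], dtype=float32), ((437.43017578125, 3.5262413024902344), (40.239131927490234, 33.376075744628906), 0.2769789397716522))
(np.int32(237), array([287.47257384, 299.96624473]), array([428.42416,  95.32299], dtype=float32), ((428.3697509765625, 95.28209686279297), (37.95590591430664, 31.051054000854492), 0.7247728705406189))
(np.int32(250), array([356.324, 301.236]), array([426.76578, -68.76187], dtype=float32), ((427.0965270996094, -68.57498168945312), (42.02094650268555, 33.637569427490234), 21.961502075195312))
[ 523.  -215.2   34. ]
[ 529.8 -262.2   34. ]
[ 346.3 -247.1    4. ]
[ 353.  -289.8    4. ]
```

View pics/t1.png

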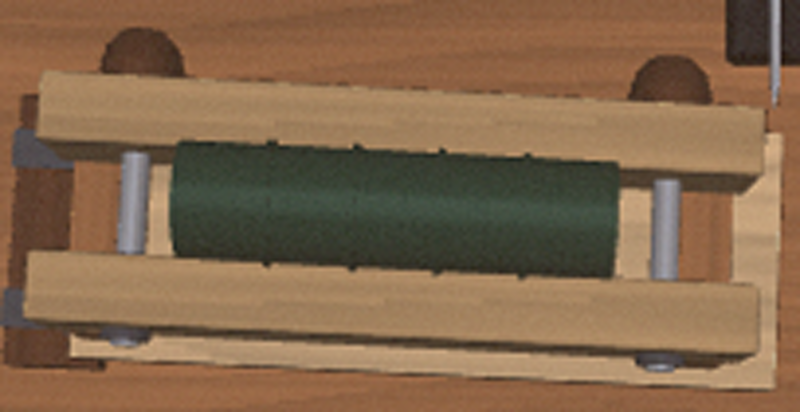

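View pics/s1.png

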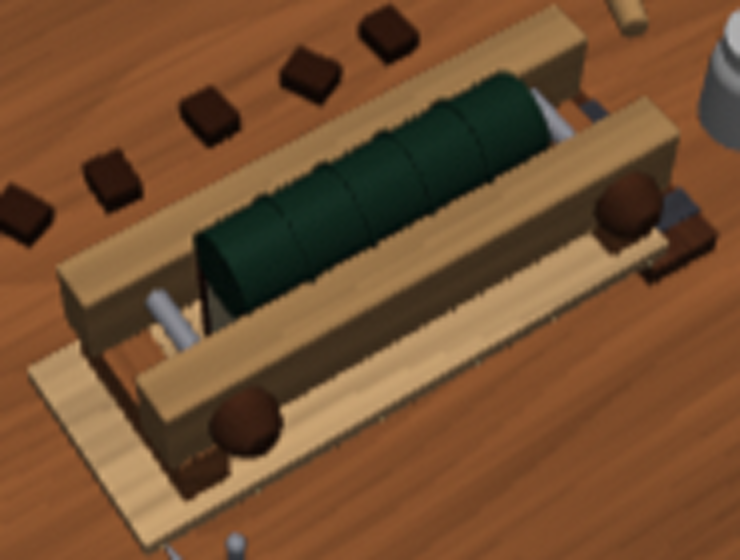

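```bash
cat > fit.py <<'E'
from h import *
from scipy.optimize import least_squares
from scipy.spatial.transform import Rotation as Ro
im=ctrl.get_image('top');sc=ctrl.get_image('scene')
Z=132
T=[((69,200,Z),(43,71)),((69,-200,Z),(766,108)),((30,-200,Z),(757,178)),((30,200,Z),(37,138)),((-30,200,Z),(30,251)),((-30,-200,Z),(760,290)),((-69,-200,Z),(757,353)),((-69,200,Z),(25,316)),((-80,-230,18),(776,387)),((80,-230,18),(782,133))]
S=[((30,-200,Z),(137,380)),((69,-200,Z),(165,424)),((69,200,Z),(678,133)),((30,200,Z),(643,97)),((-69,-200,Z),(58,268)),((-30,-200,Z),(88,307)),((-30,200,Z),(586,40)),((-69,200,Z),(553,5)),((80,-230,18),(150,549)),((-80,-230,18),(28,372))]
T=[(p,(188+u/3.9216,150+v/3.924)) for p,(u,v) in T];S=[(p,(250+u/4,200+v/4)) for p,(u,v) in S]
def world(q,p):
    x,y,yaw,dr=q;R=Ro.from_euler('z',yaw).as_matrix()
    h=np.array([0,200,0]);a=Ro.from_euler('x',dr).as_matrix()@(np.array(p)-h)+h
    return R@a+[x,y,22]
def res(q,sets): return np.concatenate([np.subtract(proj(c,world(q,p)),uv) for c,st in sets for p,uv in st])
if __name__=='__main__':
    for n,sets in (('top',[(im,T)]),('scene',[(sc,S)]),('both',[(im,T),(sc,S)])):
        r=least_squares(res,[631,82,0,0.03],args=(sets,),x_scale=[1,1,.01,.01]);print(n,r.x.round(4),'rms',np.sqrt(np.mean(r.fun**2)).round(2),'edge',world(r.x,(80,-225,18)).round(1),'p0,4',world(r.x,(0,-92,168)).round(1),world(r.x,(0,92,168)).round(1))
    def tri(a,b):
        A=[];y=[]
        for c,uv in ((im,a),(sc,b)):
            o,d=ray(c,*uv);d/=np.linalg.norm(d);M=np.eye(3)-np.outer(d,d);A.append(M);y.append(M@o)
        A=np.vstack(A);y=np.hstack(y);s=np.linalg.lstsq(A,y,rcond=None);return s[0].round(1),s[1]
    print('needle',tri((385.9,176.2),(291.6,336.4)));print('edge corner far',tri((188+782/3.9216,150+133/3.924),(287.5,337.25)))
E
python3 fit.py
```

```text
top [ 6.391734e+02  8.957620e+01 -3.650000e-02  4.520000e-02] rms 0.72 edge [ 710.9 -138.6   20.8] p0,4 [635.6  -9.6 176.6] [642.3 174.  184.9]
scene [ 6.429186e+02  8.799100e+01 -2.740000e-02  1.910000e-02] rms 0.68 edge [ 716.7 -139.4   31.9] p0,4 [640.3  -7.1 184.4] [645.4 176.8 187.9]
both [ 6.396807e+02  9.015540e+01 -3.730000e-02  3.920000e-02] rms 0.86 edge [ 711.2 -138.    23.3] p0,4 [636.   -8.1 178.4] [642.9 175.6 185.6]
needle (array([ 725.5, -136.5,   44. ]), array([2.9792147]))
edge corner far (array([ 711.8, -142.3,   23.7]), array([10.08260288]))
```

```bash
cat > plan.py <<'E'
import sys,numpy as np
from cell import ctrl
from scipy.spatial.transform import Rotation as Ro
def plan(x,y,z,yaw):
    s=ctrl.read_state();R=Ro.from_euler('xyz',s['tool_rot'])
    d=R.inv().apply(np.array([x,y,z])-s['eef_pos'])
    G=Ro.from_euler('xyz',[np.pi,0,np.radians(yaw)]);t=np.degrees((R.inv()*G).as_rotvec())
    print('shift mm',d.round(1),'rows',round(np.linalg.norm(d)/41.7,1),'turn',t.round(2),'t',round(s['clock'],1),'pos',s['eef_pos'].round(1),'rpy',np.degrees(s['tool_rot']).round(1),'w',round(s['width'],1),'F',s['force'].round(1),'g',round(s['gripper_force'],1))
if __name__=='__main__': plan(*map(float,sys.argv[1:]))
E
H='python3 -m handwheel'
$H '[[[0,0,0],[-0.023,-0.0272,0],0],[[0,0,0],[-0.023,-0.0272,0],0],[[0,0,0],[-0.023,-0.0272,0],0],[[0,0,0],[-0.023,-0.0272,0],0],[[0,0,0],[-0.023,-0.0272,0],0]]'
python3 plan.py 497 -244 120 189.6
```

```text
clock: 0.77
eef_pos: [327.6, 410.9, 231.4]
tool_rot: [3.141, 0.0, 2.691]
force: [1.3, -0.5, -0.1]
width: 85.3
gripper_force: 0.0
shift mm [-437.6 -515.9  111.3] rows 16.4 turn [ 1.000e-02  1.000e-02 -3.541e+01] t 0.8 pos [327.6 410.9 231.4] rpy [180.    0.  154.2] w 85.3 F [ 1.3 -0.5 -0.1] g 0.0
```

```bash
H='python3 -m handwheel'
for i in 1 2 3; do $H '[[[0,0,0],[-0.023,-0.0272,0],0],[[0,0,0],[-0.023,-0.0272,0],0],[[0,0,0],[-0.023,-0.0272,0],0],[[0,0,0],[-0.023,-0.0272,0],0],[[0,0,0],[-0.023,-0.0272,0],0]]' >/dev/null; done
$H '[[[0,0,0],[-0.023,-0.0272,0.02],0],[[0,0,0],[-0.023,-0.0272,0.02],0],[[0,0,0],[-0.023,-0.0272,0.02],0],[[0,0,0],[-0.023,-0.0272,0.02],0]]' >/dev/null
$H '[[[0,0,-7.08],[0,0,0.005],0],[[0,0,-7.08],[0,0,0.005],0],[[0,0,-7.08],[0,0,0.005],0],[[0,0,-7.08],[0,0,0.005],0],[[0,0,-7.08],[0,0,0.005],0]]' 
python3 plan.py 497 -244 120 189.6
python3 -c "
from h import *
a=snap('top')['pixels'][200:350,340:540,::-1];b=snap('scene')['pixels'][200:350,120:320,::-1]
R=lambda a:cv2.resize(a,(400,300),interpolation=cv2.INTER_CUBIC)
cv2.imwrite('pics/g1.png',np.hstack([R(a),R(b)]))"
```

```text
clock: 2.77
eef_pos: [495.7, -243.2, 126.0]
tool_rot: [3.142, 0.0, -2.969]
force: [0.3, -0.1, -1.3]
width: 85.4
gripper_force: 0.0
shift mm [-1.1 -1.   6. ] rows 0.1 turn [0.   0.01 0.3 ] t 2.8 pos [ 495.7 -243.2  126. ] rpy [ 180.     0.  -170.1] w 85.4 F [ 0.3 -0.1 -1.3] g 0.0
```

View pics/g1.png

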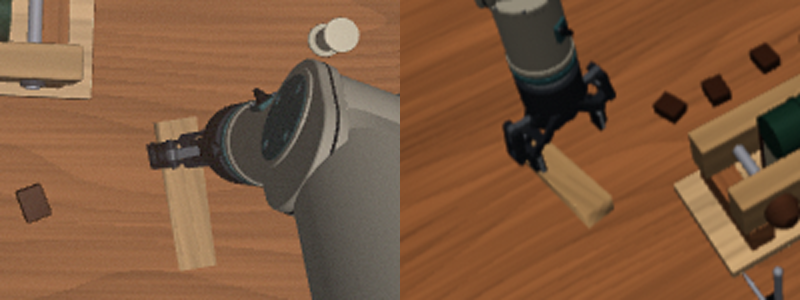

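```bash
H='python3 -m handwheel'
$H '[[[0,0,0],[0,0,0.035],0],[[0,0,0],[0,0,0.035],0],[[0,0,0],[0,0,0.03],0],[[0,0,0],[0,0,0.021],0],[[0,0,0],[0,0,0],0]]'
$H '[[[0,0,0],[0,0,0],1],[[0,0,0],[0,0,0],1],[[0,0,0],[0,0,0],1],[[0,0,0],[0,0,0],1],[[0,0,0],[0,0,0],1]]' >/dev/null
$H '[[[0,0,0],[0,0,0],1],[[0,0,0],[0,0,0],1],[[0,0,0],[0,0,0],1],[[0,0,0],[0,0,0],1],[[0,0,0],[0,0,0],1]]'
```

```text
clock: 3.28
eef_pos: [493.0, -241.9, 1.8]
tool_rot: [3.138, -0.006, -2.978]
force: [-0.5, -0.2, 0.2]
width: 85.6
gripper_force: 0.0
clock: 4.12
eef_pos: [497.0, -243.7, 7.4]
tool_rot: [-3.14, 0.003, -2.975]
force: [-0.1, 0.1, 5.7]
width: 42.7
gripper_force: 62.1
```

```bash
H='python3 -m handwheel'
$H '[[[0,0,0],[0,0,-0.03],1],[[0,0,0],[0,0,-0.03],1],[[0,0,0],[0,0,0],1]]'
for i in 1 2 3; do $H '[[[0,0,6.77],[0,0,0],1],[[0,0,6.77],[0,0,0],1],[[0,0,6.77],[0,0,0],1],[[0,0,6.77],[0,0,0],1],[[0,0,6.77],[0,0,0],1]]'>/dev/null; done
$H '[[[0,0,0],[0,0,0],1]]'
python3 plan.py 626.5 -305 67 88
```

```text
clock: 4.37
eef_pos: [499.1, -244.7, 70.9]
tool_rot: [-3.136, 0.008, -2.975]
force: [1.1, -0.4, -1.2]
width: 43.1
gripper_force: 61.9
clock: 5.7
eef_pos: [496.0, -242.8, 65.8]
tool_rot: [3.141, 0.0, 1.533]
force: [0.0, -0.8, -1.5]
width: 42.9
gripper_force: 61.8
shift mm [-57.3 132.7  -1.1] rows 3.5 turn [ 0.05  0.02 -0.14] t 5.7 pos [ 496.  -242.8   65.8] rpy [179.9   0.   87.9] w 42.9 F [ 0.  -0.8 -1.5] g 61.8
```

```bash
H='python3 -m handwheel'
$H '[[[0,0,0],[-0.0115,0.0265,0],1],[[0,0,0],[-0.0115,0.0265,0],1],[[0,0,0],[-0.0115,0.0265,0],1],[[0,0,0],[-0.0115,0.0265,0],1],[[0,0,0],[-0.0115,0.0265,0],1]]'>/dev/null
$H '[[[0,0,0],[0,0,0.02],1],[[0,0,0],[0,0,0.02],1],[[0,0,0],[0,0,0.013],1],[[0,0,0],[0,0,0.002],1],[[0,0,0],[0,0,0],1]]'
python3 plan.py 626.5 -305 7 88
python3 -c "
from h import *
a=snap('top')['pixels'][140:290,360:560,::-1];b=snap('scene')['pixels'][260:410,180:380,::-1]
R=lambda a:cv2.resize(a,(400,300),interpolation=cv2.INTER_CUBIC)
cv2.imwrite('pics/g2.png',np.hstack([R(a),R(b)]))"
```

```text
clock: 6.53
eef_pos: [625.3, -304.7, 9.7]
tool_rot: [-3.14, -0.001, 1.537]
force: [-0.3, -0.7, -1.1]
width: 42.9
gripper_force: 61.8
shift mm [-0.2  1.2  2.7] rows 0.1 turn [-0.09 -0.05  0.07] t 6.5 pos [ 625.3 -304.7    9.7] rpy [-1.799e+02 -1.000e-01  8.810e+01] w 42.9 F [-0.3 -0.7 -1.1] g 61.8
```

View pics/g2.png

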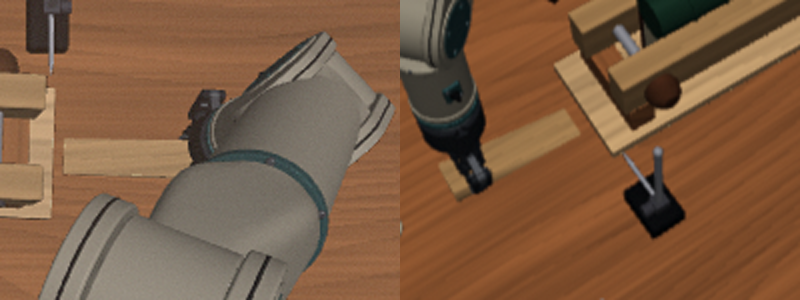

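```bash
H='python3 -m handwheel'
$H '[[[0,0,0],[0,0,0.0025],1],[[0,0,0],[0.012,0,0],1],[[0,0,0],[0.012,0,0],1],[[0,0,0],[0.006,0,0],1],[[0,0,0],[0,0,0],1]]'
for i in 1 2 3 4; do $H '[[[0,0,0],[0.002,0,0],1],[[0,0,0],[0.002,0,0],1],[[0,0,0],[0.002,0,0],1],[[0,0,0],[0.002,0,0],1],[[0,0,0],[0.002,0,0],1]]' | egrep 'pos|force'; done
```

```text
clock: 7.05
eef_pos: [628.1, -270.6, 7.7]
tool_rot: [-3.142, -0.003, 1.54]
force: [0.4, 0.8, -1.6]
width: 42.7
gripper_force: 61.7
eef_pos: [627.3, -265.3, 7.8]
force: [0.0, -0.2, -0.8]
gripper_force: 61.7
eef_pos: [627.7, -255.0, 7.8]
force: [-0.7, -0.5, -2.0]
gripper_force: 61.7
eef_pos: [627.5, -253.7, 9.0]
force: [-0.2, -15.5, -1.3]
gripper_force: 61.6
eef_pos: [627.9, -245.2, 9.3]
force: [0.2, -15.3, -2.5]
gripper_force: 61.6
```

```bash
H='python3 -m handwheel'
for i in 1 2 3 4; do $H '[[[0,0,0],[0.003,0,0],1],[[0,0,0],[0.003,0,0],1],[[0,0,0],[0.003,0,0],1],[[0,0,0],[0.003,0,0],1],[[0,0,0],[0.003,0,0],1]]' | egrep 'pos|force|rot'; done
```

```text
eef_pos: [628.4, -229.5, 8.9]
tool_rot: [3.139, 0.013, 1.532]
force: [-0.5, -15.3, -2.9]
gripper_force: 61.5
eef_pos: [628.8, -213.8, 8.5]
tool_rot: [3.139, 0.012, 1.532]
force: [-0.6, -14.0, -4.8]
gripper_force: 61.4
eef_pos: [629.2, -198.1, 8.2]
tool_rot: [3.14, 0.011, 1.532]
force: [-0.0, -11.8, -5.7]
gripper_force: 61.5
eef_pos: [629.5, -182.5, 7.8]
tool_rot: [3.141, 0.01, 1.532]
force: [-0.4, -12.8, -6.9]
gripper_force: 61.7
```

```bash
H='python3 -m handwheel'
$H '[[[0,0,0],[0,0,0],0],[[0,0,0],[0,0,0],0],[[0,0,0],[0,0,0],0],[[0,0,0],[0,0,0],0],[[0,0,0],[0,0,0],0]]'
$H '[[[0,0,0],[0,0,-0.03],0],[[0,0,0],[0,0,-0.03],0],[[0,0,0],[0,0,-0.03],0],[[0,0,0],[0,0,0],0]]' >/dev/null
for i in 1 2; do $H '[[[0,0,6.92],[0,0,0],1],[[0,0,6.92],[0,0,0],1],[[0,0,6.92],[0,0,0],1],[[0,0,6.92],[0,0,0],1],[[0,0,6.92],[0,0,0],1]]'>/dev/null;done
$H '[[[0,0,6.92],[0,0,0],1],[[0,0,6.92],[0,0,0],1],[[0,0,6.92],[0,0,0],1],[[0,0,0],[0,0,0],1]]'
python3 plan.py 748 -215 40 -2
python3 -c "
from h import *
t=ctrl.get_image('top');print(onz(t,384,142.5,40),onz(t,384,137,15),onz(t,384,166,15),onz(t,386,176,40))"
```

```text
clock: 10.8
eef_pos: [630.9, -174.4, 8.0]
tool_rot: [3.141, -0.001, 1.537]
force: [-0.4, -0.6, 0.4]
width: 85.3
gripper_force: 0.0
clock: 12.3
eef_pos: [630.5, -174.5, 97.1]
tool_rot: [-3.142, 0.001, -0.036]
force: [-0.7, 0.3, 0.7]
width: 0.3
gripper_force: 0.0
shift mm [119.   36.3  57. ] rows 3.3 turn [-0.    0.05 -0.06] t 12.3 pos [ 630.5 -174.5   97.1] rpy [-180.     0.    -2.1] w 0.3 F [-0.7  0.3  0.7] g 0.0
[ 808.6426442  -134.06444565   40.        ] [ 830.42423037 -137.83655002   15.        ] [ 757.21168315 -137.44289687   15.        ] [ 726.34485053 -138.41986632   40.        ]
```

```bash
H='python3 -m handwheel'
$H '[[[0,0,0],[0.030,0.009,0],1],[[0,0,0],[0.030,0.009,0],1],[[0,0,0],[0.030,0.009,0],1],[[0,0,0],[0.030,0.009,0.035],1],[[0,0,0],[0,0,0.035],1]]'|egrep 'pos|force:'
$H '[[[0,0,0],[0,0,0.010],1],[[0,0,0],[0,0,0.005],1],[[0,0,0],[0,0,0],1]]'|egrep 'pos|force:'
for i in 1 2 3 ; do $H '[[[0,0,0],[0,0,0.0015],1],[[0,0,0],[0,0,0.0015],1],[[0,0,0],[0,0,0],1]]'|egrep 'pos|force:'; done
```

```text
eef_pos: [752.7, -216.7, 34.3]
force: [-0.8, 0.6, -0.9]
gripper_force: 0.0
eef_pos: [744.6, -213.8, 15.9]
force: [-0.6, 0.1, 0.0]
gripper_force: 0.0
eef_pos: [746.6, -214.1, 15.7]
force: [-0.8, -0.9, -1.0]
gripper_force: 0.0
eef_pos: [745.9, -213.8, 10.9]
force: [-0.2, 0.2, -0.5]
gripper_force: 0.0
eef_pos: [745.6, -213.9, 7.2]
force: [-0.9, 0.6, -0.0]
gripper_force: 0.0
```

```bash
H='python3 -m handwheel'
for i in 1 2 3 4 5; do $H '[[[0,0,0],[0,0,0.002],1],[[0,0,0],[0,0,0],1],[[0,0,0],[0,0,0],1]]'|egrep 'pos|force:'; done
$H '[[[0,0,0],[0,0,-0.03],1],[[0,0,0],[0,0,-0.03],1],[[0,0,0],[0,0,0],1]]'|egrep 'pos|force:'
python3 plan.py 748 -137.5 50 -2
```

```text
eef_pos: [745.7, -214.0, 5.5]
force: [0.7, -0.5, 0.2]
gripper_force: 0.0
eef_pos: [745.8, -214.0, 3.6]
force: [0.6, -0.2, 0.1]
gripper_force: 0.0
eef_pos: [745.8, -214.0, 1.6]
force: [-0.2, 0.3, 0.5]
gripper_force: 0.0
eef_pos: [746.1, -214.2, 0.3]
force: [-0.3, 0.2, 3.1]
gripper_force: 1.5
eef_pos: [746.2, -214.3, 0.2]
force: [-3.5, 3.2, 12.1]
gripper_force: 6.1
eef_pos: [749.0, -216.2, 64.4]
force: [1.3, -0.8, 0.4]
gripper_force: 0.0
shift mm [ -3.7 -78.7  14. ] rows 1.9 turn [ 0.25 -0.48  0.1 ] t 15.3 pos [ 749.  -216.2   64.4] rpy [179.7  -0.5  -1.9] w -0.0 F [ 1.3 -0.8  0.4] g 0.0
```

```bash
H='python3 -m handwheel'
$H '[[[0,0,0],[0,-0.026,0],1],[[0,0,0],[0,-0.026,0],1],[[0,0,0],[0,-0.025,0],1],[[0,0,0],[0,0,0],1],[[0,0,0],[0,0,0],1]]'|egrep 'pos|force:'
$H '[[[0,0,0],[0,0,0.008],1],[[0,0,0],[0,0,0.004],1],[[0,0,0],[0,0,0],1]]'|egrep 'pos|force:'
for i in 1 2 3 ; do $H '[[[0,0,0],[0,0,0.002],1],[[0,0,0],[0,0,0],1],[[0,0,0],[0,0,0],1]]'|egrep 'pos|force:'; done
```

```text
eef_pos: [749.1, -133.9, 57.1]
force: [-0.7, -0.2, -0.7]
gripper_force: 0.0
eef_pos: [747.9, -138.8, 44.9]
force: [-0.6, 0.4, 0.5]
gripper_force: 0.0
eef_pos: [748.1, -138.7, 44.1]
force: [-0.6, -1.3, 3.6]
gripper_force: 1.7
eef_pos: [748.1, -138.7, 42.5]
force: [-1.1, -0.5, 5.1]
gripper_force: 2.8
eef_pos: [748.1, -138.8, 40.6]
force: [-1.9, -1.6, 5.5]
gripper_force: 3.1
```

```bash
H='python3 -m handwheel'
$H '[[[0,0,0],[0,0,-0.008],1],[[0,0,0],[0,-0.007,0],1],[[0,0,0],[0,0,0],1],[[0,0,0],[0,0,0],1]]'
for i in 1 2 3 4 5 6; do $H '[[[0,0,0],[0,0,0.001],1],[[0,0,0],[0,0,0],1],[[0,0,0],[0,0,0],1]]'|egrep 'pos|force:|width'; done
```

```text
clock: 17.02
eef_pos: [749.0, -128.4, 47.3]
tool_rot: [-3.14, 0.0, -0.032]
force: [0.7, -0.5, -0.3]
width: 0.2
gripper_force: 0.0
eef_pos: [748.5, -130.1, 46.3]
force: [-0.7, -0.8, 0.5]
width: 0.1
gripper_force: 0.0
eef_pos: [748.7, -130.2, 45.6]
force: [-0.1, -0.5, 0.8]
width: -0.1
gripper_force: 0.0
eef_pos: [748.7, -130.0, 44.7]
force: [-0.4, -0.4, 0.1]
width: -0.3
gripper_force: 0.0
eef_pos: [748.7, -130.0, 43.6]
force: [0.2, -1.6, 0.5]
width: 0.0
gripper_force: 0.0
eef_pos: [748.6, -130.0, 42.6]
force: [0.3, 0.4, 0.2]
width: -0.2
gripper_force: 0.0
eef_pos: [748.7, -130.1, 41.7]
force: [0.3, -0.3, -0.6]
width: -0.0
gripper_force: 0.0
```

```bash
H='python3 -m handwheel'
for i in 1 2 3 4; do $H '[[[0,0,0],[0,0,0.001],1],[[0,0,0],[0,0,0],1],[[0,0,0],[0,0,0],1]]'|egrep 'pos|force:'; done
$H '[[[0,0,0],[0,0,-0.010],1],[[0,0,0],[0,0.006,0],1],[[0,0,0],[0,0.006,0],1],[[0,0,0],[0,0,0],1],[[0,0,0],[0,0,0],1]]'|egrep 'pos|force:'
for i in 1 2 3 4 5 6 7; do $H '[[[0,0,0],[0,0,0.001],1],[[0,0,0],[0,0,0],1],[[0,0,0],[0,0,0],1]]'|egrep 'pos|force:'; done
```

```text
eef_pos: [748.9, -130.2, 41.0]
force: [0.1, 0.6, 1.4]
gripper_force: 0.6
eef_pos: [748.9, -130.2, 40.6]
force: [-1.5, 1.0, 4.7]
gripper_force: 2.5
eef_pos: [748.9, -130.2, 39.8]
force: [-2.0, -0.1, 5.5]
gripper_force: 3.2
eef_pos: [748.9, -130.3, 38.9]
force: [-1.8, 1.2, 7.6]
gripper_force: 3.4
eef_pos: [747.7, -143.3, 47.3]
force: [-0.3, -0.2, -0.1]
gripper_force: 0.0
eef_pos: [748.2, -141.6, 46.3]
force: [-0.8, -0.3, -0.6]
gripper_force: 0.0
eef_pos: [748.3, -141.9, 45.6]
force: [0.8, -1.2, 0.3]
gripper_force: 0.0
eef_pos: [748.3, -142.0, 44.7]
force: [0.2, 0.1, -1.2]
gripper_force: 0.0
eef_pos: [748.3, -142.0, 43.6]
force: [-0.1, 0.1, -0.1]
gripper_force: 0.0
eef_pos: [748.3, -142.0, 42.7]
force: [-0.6, 0.1, 0.6]
gripper_force: 0.0
eef_pos: [748.3, -142.0, 41.6]
force: [-0.4, 0.2, -0.5]
gripper_force: 0.0
eef_pos: [748.3, -142.0, 40.6]
force: [-0.2, -0.5, 0.1]
gripper_force: 0.0
```

```bash
H='python3 -m handwheel'
$H '[[[0,0,0],[0,0,-0.009],1],[[0,0,0],[0,-0.0065,0],1],[[0,0,0],[0,0,0],1],[[0,0,0],[0,0,0],1],[[0,0,0],[0,0,0],1]]'|egrep 'pos|force:'
for i in 1 2 3 4 5 6 7 8; do $H '[[[0,0,0],[0,0,0.001],1],[[0,0,0],[0,0,0],1],[[0,0,0],[0,0,0],1]]'|egrep 'pos|force:|wid' | tr '\n' ' '; echo; done
```

```text
eef_pos: [748.6, -135.1, 49.7]
force: [0.2, 0.6, 0.4]
gripper_force: 0.0
eef_pos: [748.3, -135.7, 48.4] force: [0.3, 0.4, 0.4] width: 0.1 gripper_force: 0.0 
eef_pos: [748.5, -135.6, 47.6] force: [-0.9, 1.1, 0.5] width: 0.0 gripper_force: 0.0 
eef_pos: [748.5, -135.6, 46.6] force: [1.5, 0.6, -0.9] width: 0.1 gripper_force: 0.0 
eef_pos: [748.5, -135.5, 45.6] force: [-1.9, -0.2, 0.6] width: 0.2 gripper_force: 0.0 
eef_pos: [748.5, -135.5, 44.6] force: [0.7, -0.2, -0.4] width: 0.2 gripper_force: 0.0 
eef_pos: [748.5, -135.5, 43.6] force: [-0.3, 0.2, -0.3] width: 0.2 gripper_force: 0.0 
eef_pos: [748.5, -135.6, 42.6] force: [0.3, 0.6, 0.2] width: -0.2 gripper_force: 0.0 
eef_pos: [748.5, -135.5, 41.6] force: [0.1, 0.2, -0.3] width: -0.1 gripper_force: 0.0
```

```bash
H='python3 -m handwheel'
for i in 1 2 3 4 5 6; do $H '[[[0,0,0],[0,0,0.001],1],[[0,0,0],[0,0,0],1],[[0,0,0],[0,0,0],1]]'|egrep 'pos|force:|wid' | tr '\n' ' '; echo; done
python3 -c "
from h import *
a=snap('top')['pixels'][100:220,330:490,::-1];b=snap('scene')['pixels'][280:400,230:390,::-1]
R=lambda a:cv2.resize(a,(400,300),interpolation=cv2.INTER_CUBIC)
cv2.imwrite('pics/g3.png',np.hstack([R(a),R(b)]))"
```

```text
eef_pos: [748.5, -135.5, 40.6] force: [0.6, -0.7, 0.5] width: -0.3 gripper_force: 0.0 
eef_pos: [748.5, -135.6, 39.6] force: [0.5, -0.5, 0.5] width: 0.1 gripper_force: 0.0 
eef_pos: [748.7, -135.7, 39.2] force: [-0.8, 1.0, 2.7] width: 0.2 gripper_force: 1.4 
eef_pos: [748.7, -135.7, 38.6] force: [-2.2, 1.5, 6.2] width: 0.2 gripper_force: 2.8 
eef_pos: [748.7, -135.6, 37.8] force: [-2.0, 1.2, 6.5] width: -0.2 gripper_force: 3.3 
eef_pos: [748.7, -135.7, 36.9] force: [-1.6, 0.3, 7.2] width: -0.2 gripper_force: 3.4
```

View pics/g3.png

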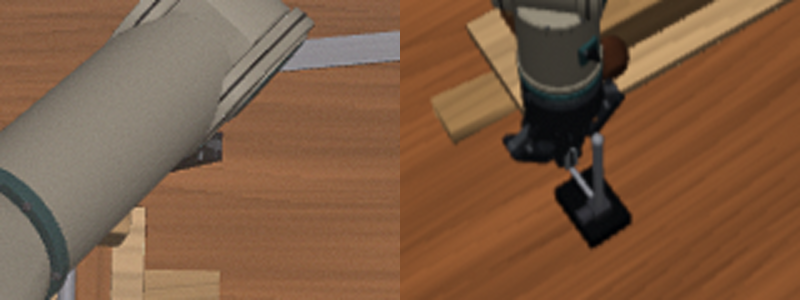

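```bash
H='python3 -m handwheel'
$H '[[[0,0,0],[0,0,-0.03],1],[[0,0,0],[0,0,-0.03],1],[[0,0,0],[-0.01,0.03,-0.03],1],[[0,0,0],[-0.01,0.035,-0.02],1],[[0,0,0],[-0.01,0.035,0],1]]'|egrep 'pos|force:'
$H '[[[0,0,0],[-0.02,0.035,0],1],[[0,0,0],[-0.02,0.035,0],1],[[0,0,0],[-0.02,0.035,0],1],[[0,0,0],[-0.02,0.035,0],1],[[0,0,0],[0,0,0],1]]'|egrep 'pos|force:'
python3 - <<'E'
from h import *
s0=cv2.imread('pics/scene0.png');t0=cv2.imread('pics/top0.png')
s1=snap('scene','scene2.png')['pixels'][:,:,::-1];t1=snap('top','top2.png')['pixels'][:,:,::-1]
R=lambda a:cv2.resize(a,(400,300),interpolation=cv2.INTER_CUBIC)
f=lambda s,t:np.hstack([R(s[315:375,265:345]),R(t[120:195,345:445])])
cv2.imwrite('pics/n.png',np.vstack([f(s0,t0),f(s1,t1)]))
E
```

```text
eef_pos: [718.1, -234.7, 150.0]
force: [-0.3, -1.3, 0.4]
gripper_force: 0.0
eef_pos: [622.4, -381.5, 145.5]
force: [-2.0, -1.5, 0.5]
gripper_force: 0.0
```

View pics/n.png

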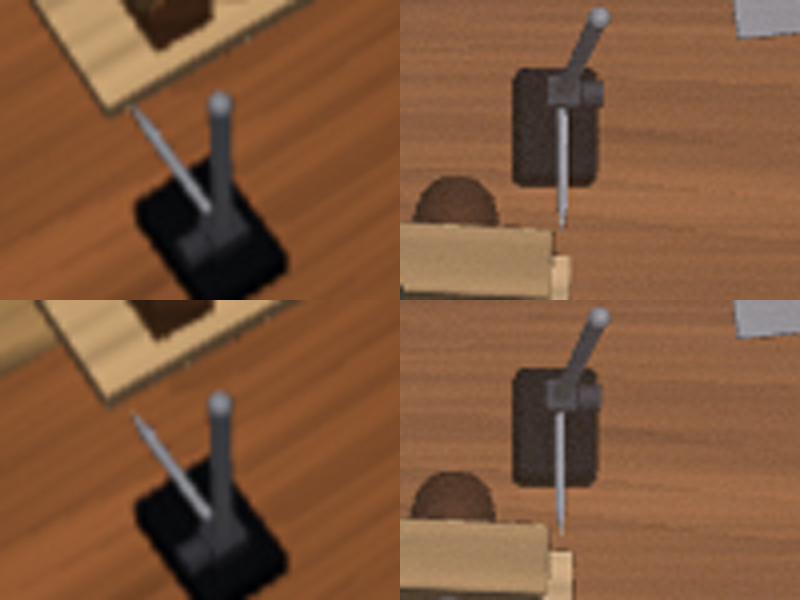

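```bash
cat > nd.py <<'E'
from h import *
import sys
def sh(a,b,box):
    x0,y0,x1,y1=box
    A=np.float32(cv2.cvtColor(a,cv2.COLOR_BGR2GRAY)[y0:y1,x0:x1]);B=np.float32(cv2.cvtColor(b,cv2.COLOR_BGR2GRAY)[y0:y1,x0:x1])
    u=lambda im:cv2.resize(im,None,fx=8,fy=8,interpolation=cv2.INTER_CUBIC)
    r=cv2.matchTemplate(u(B),u(A)[32:-32,32:-32],cv2.TM_CCOEFF_NORMED);_,v,_,p=cv2.minMaxLoc(r);return ((np.array(p)-32)/8).round(2),round(v,2)
s0=cv2.imread('pics/scene0.png');t0=cv2.imread('pics/top0.png')
S=snap('scene');T=snap('top');s1=np.ascontiguousarray(S['pixels'][:,:,::-1]);t1=np.ascontiguousarray(T['pixels'][:,:,::-1])
for n,b in (('tip',(284,329,303,350)),('shaft',(290,338,310,362)),('clamp',(296,354,316,374)),('base',(300,362,330,382)),('rodtop',(300,328,318,346))): print('scene',n,sh(s0,s1,b))
for n,b in (('tip',(376,163,396,186)),('shaft',(376,150,396,176)),('clamp',(374,132,404,156)),('rodtop',(384,116,404,134))): print('top',n,sh(t0,t1,b))
for c,nm in((S,'scene'),(T,'top')):
  for p in ([726,-137,43],[806,-135,43]): print(nm,p,np.subtract(proj(c,np.subtract(p,[0,0,7])),proj(c,p)).round(2))
E
python3 nd.py
```

```text
scene tip (array([-1.75, -1.12]), 0.95)
scene shaft (array([-0.75,  0.38]), 1.0)
scene clamp (array([0.25, 1.25]), 0.99)
scene base (array([0.  , 0.12]), 1.0)
scene rodtop (array([0., 0.]), 1.0)
top tip (array([-0.62, -0.12]), 0.71)
top shaft (array([-0.75,  0.  ]), 0.99)
top clamp (array([-0.62,  0.38]), 0.93)
top rodtop (array([0., 0.]), 0.99)
scene [726, -137, 43] [0.11 1.28]
scene [806, -135, 43] [0.03 1.21]
top [726, -137, 43] [-0.44  0.67]
top [806, -135, 43] [-0.43  0.88]
```

```bash
H='python3 -m handwheel'
$H '[[[0,0,0],[0.020,-0.04,0],0.6],[[0,0,0],[0.020,-0.04,0],0.6],[[0,0,0],[0.020,-0.04,0],0.6],[[0,0,0],[0.020,-0.04,0],0.6],[[0,0,0],[0.020,-0.04,0],0.6]]'|egrep 'pos|force:'
$H '[[[0,0,0],[0.018,-0.035,0],0.6],[[0,0,0],[0,0,0],0.6],[[0,0,0],[0,0,0],0.6]]'|egrep 'pos|force:'
python3 plan.py 748 -137.5 28 -2
```

```text
eef_pos: [732.2, -182.2, 144.0]
force: [0.4, -1.0, -0.3]
gripper_force: 0.0
eef_pos: [752.0, -145.4, 143.1]
force: [-0.1, -0.9, 0.2]
gripper_force: 0.0
shift mm [ -4.2  -7.5 115.2] rows 2.8 turn [-0.15 -0.    0.68] t 27.4 pos [ 752.  -145.4  143.1] rpy [-179.8   -0.    -1.3] w 34.2 F [-0.1 -0.9  0.2] g 0.0
```

```bash
H='python3 -m handwheel'
$H '[[[0,0,0.6],[-0.003,-0.007,0.03],0.6],[[0,0,0],[0,0,0.03],0.6],[[0,0,0],[0,0,0.03],0.6],[[0,0,0],[0,0,0.012],0.6],[[0,0,0],[0,0,0],0.6]]'|egrep 'pos|force:'
$H '[[[0,0,0],[0,0,0.005],0.6],[[0,0,0],[0,0,0.005],0.6],[[0,0,0],[0,0,0],0.6],[[0,0,0],[0,0,0],0.6],[[0,0,0],[0,0,0],0.6]]'|egrep 'pos|force:|rot'
```

```text
eef_pos: [744.2, -145.0, 38.4]
force: [-0.2, -0.1, -0.0]
gripper_force: 0.0
eef_pos: [747.4, -146.2, 33.7]
tool_rot: [3.141, -0.002, -0.044]
force: [-0.2, 0.2, 0.2]
gripper_force: 0.0
```

```bash
H='python3 -m handwheel'
$H '[[[0,0,0],[0,-0.0085,0],0.6],[[0,0,0],[0,0,0.003],0.6],[[0,0,0],[0,0,0.002],0.6],[[0,0,0],[0,0,0],0.6],[[0,0,0],[0,0,0],0.6]]'|egrep 'pos|force:|rot'
$H '[[[0,0,0],[0,0,0],1],[[0,0,0],[0,0,0],1],[[0,0,0],[0,0,0],1],[[0,0,0],[0,0,0],1],[[0,0,0],[0,0,0],1]]'
```

```text
eef_pos: [746.9, -137.3, 27.1]
tool_rot: [3.141, 0.001, -0.044]
force: [-0.8, -0.4, -1.3]
gripper_force: 0.0
clock: 29.07
eef_pos: [747.2, -135.9, 27.5]
tool_rot: [-3.139, 0.001, -0.043]
force: [-2.1, 3.9, 3.2]
width: 3.1
gripper_force: 58.8
```

```bash
H='python3 -m handwheel'
$H '[[[0,0,0],[0,0,-0.002],1],[[0,0,0],[0,0,-0.002],1],[[0,0,0],[0,0,-0.002],1],[[0,0,0],[0,0,0],1],[[0,0,0],[0,0,0],1]]'
$H '[[[0,0,0],[0,0,-0.001],1],[[0,0,0],[0,0,0],1],[[0,0,0],[0,0,0],1]]'|egrep 'pos|force'
```

```text
clock: 29.48
eef_pos: [747.2, -135.9, 32.5]
tool_rot: [-3.14, 0.001, -0.044]
force: [2.8, 4.0, -8.1]
width: 2.9
gripper_force: 58.3
eef_pos: [747.2, -136.0, 33.6]
force: [1.9, 4.5, -8.0]
gripper_force: 58.3
```

```bash
H='python3 -m handwheel'
$H '[[[0,0,0],[0,0,-0.001],1],[[0,0,0],[0,0,0],1],[[0,0,0],[0,0,0],1]]'|egrep 'pos|force'
$H '[[[0,0,0],[0,0,0],0.6],[[0,0,0],[0,0,0],0.6],[[0,0,0],[0,0,0],0.6],[[0,0,0],[0,0,-0.02],0.6],[[0,0,0],[0,0,-0.01],0.6]]'|egrep 'pos|force'
$H '[[[0,0,0],[0,0.003,0],1],[[0,0,0],[0,0,0.005],1],[[0,0,0],[0,0,0.005],1],[[0,0,0],[0,0,0],1],[[0,0,0],[0,0,0],1]]'
python3 nd.py | grep clamp
```

```text
eef_pos: [747.1, -136.0, 34.6]
force: [2.9, 5.8, -8.3]
gripper_force: 58.3
eef_pos: [747.5, -139.7, 67.7]
force: [0.7, -1.1, 0.1]
gripper_force: 0.0
clock: 30.82
eef_pos: [746.1, -140.0, 53.6]
tool_rot: [-3.141, 0.002, -0.045]
force: [0.4, 0.5, 0.1]
width: 0.3
gripper_force: 0.0
scene clamp (array([0.  , 0.25]), 1.0)
top clamp (array([-4., -4.]), -0.1)
```

```bash
H='python3 -m handwheel'
$H '[[[0,0,0],[0,-0.003,0.003],1],[[0,0,0],[0,0,0.004],1],[[0,0,0],[0,0,0],1],[[0,0,0],[0,0,0],1]]'|egrep 'pos|force:'
for i in 1 2 3 4; do $H '[[[0,0,0],[0,0,0.0005],1],[[0,0,0],[0,0,0],1],[[0,0,0],[0,0,0],1]]'|egrep 'pos|force' | tr '\n' ' '; echo; done
```

```text
eef_pos: [746.9, -137.1, 47.8]
force: [-0.6, 0.3, -0.8]
gripper_force: 0.0
eef_pos: [747.2, -137.5, 48.1] force: [0.1, 1.2, -0.4] gripper_force: 0.0 
eef_pos: [747.1, -137.4, 47.4] force: [-0.8, -0.8, 0.4] gripper_force: 0.0 
eef_pos: [747.2, -137.4, 46.9] force: [0.2, -0.3, -0.3] gripper_force: 0.0 
eef_pos: [747.1, -137.3, 46.3] force: [-0.6, -0.4, -0.1] gripper_force: 0.0
```

```bash
H='python3 -m handwheel'
for i in 1 2 3 4 5 6; do r=$($H '[[[0,0,0],[0,0,0.0005],1],[[0,0,0],[0,0,0],1],[[0,0,0],[0,0,0],1]]'); echo $r; echo "$r" | grep -q 'gripper_force: 0.0' || break; done
```

```text
clock: 32.5 eef_pos: [747.1, -137.3, 45.9] tool_rot: [-3.142, 0.0, -0.044] force: [0.2, -0.3, 0.4] width: -0.3 gripper_force: 0.0
clock: 32.75 eef_pos: [747.2, -137.4, 45.4] tool_rot: [-3.142, 0.0, -0.044] force: [-0.5, 0.1, -0.4] width: 0.1 gripper_force: 0.0
clock: 33.0 eef_pos: [747.2, -137.4, 44.9] tool_rot: [-3.142, 0.0, -0.044] force: [-0.3, 0.4, -0.7] width: 0.1 gripper_force: 0.0
clock: 33.25 eef_pos: [747.1, -137.3, 44.3] tool_rot: [-3.141, 0.0, -0.044] force: [0.2, 0.2, -0.9] width: -0.2 gripper_force: 0.0
clock: 33.5 eef_pos: [747.2, -137.4, 44.0] tool_rot: [3.142, -0.0, -0.044] force: [-1.0, -0.3, 1.5] width: -0.0 gripper_force: 0.5
```

```bash
H='python3 -m handwheel'
$H '[[[0,0,0],[0,0,-0.03],1],[[0,0,0],[0,0,-0.03],1],[[0,0,0],[-0.03,0.012,-0.015],0],[[0,0,0],[-0.03,0.012,0],0],[[0,0,0],[-0.03,0.012,0],0]]'|egrep 'pos|force:'
$H '[[[0,0,0],[-0.02,0.012,0],0]]' >/dev/null
for i in 1 2; do $H '[[[0,0,-6.96],[0,0,0],0],[[0,0,-6.96],[0,0,0],0],[[0,0,-6.96],[0,0,0],0],[[0,0,-6.96],[0,0,0],0],[[0,0,-6.96],[0,0,0],0]]'>/dev/null;done
$H '[[[0,0,-6.96],[0,0,0],0],[[0,0,-6.96],[0,0,0],0],[[0,0,-6.96],[0,0,0],0],[[0,0,0],[0,0,0],0],[[0,0,0],[0,0,0],0]]'|grep pos
python3 plan.py 630.8 -186 6 88
python3 -c "
from h import *
a=snap('top')['pixels'][160:260,340:473,::-1];b=snap('scene')['pixels'][240:340,190:323,::-1]
R=lambda a:cv2.resize(a,(400,300),interpolation=cv2.INTER_CUBIC)
cv2.imwrite('pics/g4.png',np.hstack([R(a),R(b)]))"
```

```text
eef_pos: [655.3, -170.0, 120.4]
force: [0.0, -0.4, 0.2]
gripper_force: 0.0
eef_pos: [635.1, -180.6, 119.0]
shift mm [ -5.6  -4.1 113. ] rows 2.7 turn [ 0.01 -0.02 -0.27] t 35.2 pos [ 635.1 -180.6  119. ] rpy [180.   -0.   87.7] w 85.3 F [0.9 0.4 0.5] g 0.0
```

View pics/g4.png

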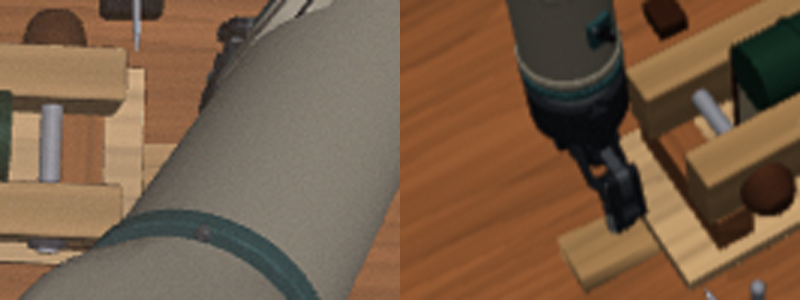

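```bash
H='python3 -m handwheel'
$H '[[[0,0,0],[-0.005,-0.004,0.03],0],[[0,0,0],[0,0,0.035],0],[[0,0,0],[0,0,0.035],0],[[0,0,0],[0,0,0.012],0],[[0,0,0],[0,0,0],0]]'|egrep 'pos|force:'
for i in 1 2; do $H '[[[0,0,0],[0,0,0],1],[[0,0,0],[0,0,0],1],[[0,0,0],[0,0,0],1],[[0,0,0],[0,0,0],1],[[0,0,0],[0,0,0],1]]'|egrep 'pos|force|wid'; done
$H '[[[0,0,0],[0.002,0,0],1],[[0,0,0],[0.002,0,0],1],[[0,0,0],[0.002,0,0],1],[[0,0,0],[0.002,0,0],1],[[0,0,0],[0,0,0],1]]'|egrep 'pos|force'
```

```text
eef_pos: [628.3, -184.2, 3.4]
force: [-0.5, 0.3, 0.9]
gripper_force: 0.0
eef_pos: [630.2, -185.9, 9.2]
force: [-4.0, 1.0, 7.4]
width: 42.7
gripper_force: 63.8
eef_pos: [630.3, -185.9, 9.2]
force: [-4.3, 1.1, 7.6]
width: 42.5
gripper_force: 63.8
eef_pos: [630.2, -185.7, 9.3]
force: [-2.9, -11.9, 0.1]
gripper_force: 63.0
```

```bash
H='python3 -m handwheel'
for i in 1 2; do $H '[[[0,0,0],[0.0015,0,0],1],[[0,0,0],[0.0015,0,0],1],[[0,0,0],[0.0015,0,0],1],[[0,0,0],[0,0,0],1],[[0,0,0],[0,0,0],1]]'|egrep 'pos|force:'; done
```

```text
eef_pos: [630.9, -182.4, 9.3]
force: [-1.7, -13.9, -1.3]
gripper_force: 62.8
eef_pos: [631.6, -177.8, 9.3]
force: [-0.6, -13.4, -2.1]
gripper_force: 62.7
```

```bash
H='python3 -m handwheel'
$H '[[[0,0,0],[-0.004,0,0],1],[[0,0,0],[-0.004,0,0],1],[[0,0,0],[0,0,0],1],[[0,0,0],[0,0,0],1]]'|egrep 'pos|force:'
$H '[[[0,0,0],[0,0,0],0],[[0,0,0],[0,0,0],0],[[0,0,0],[0,0,0],0],[[0,0,0],[0,0,0],0],[[0,0,0],[0,0,0],0]]'|egrep 'pos|force:'
$H '[[[0,0,0],[0,0,-0.04],0],[[0,0,0],[0,0,-0.03],0],[[0,0,0],[-0.035,0,-0.01],1],[[0,0,0],[-0.035,0,0],1],[[0,0,0],[-0.03,0,0],1]]'|egrep 'pos|force:'
$H '[[[0,6,0],[0,0,0],1],[[0,6,0],[0,0,0],1],[[0,6,0],[0,0,0],1],[[0,6,0],[0,0,0],1],[[0,6,0],[0,0,0],1]]'|egrep 'pos|force:'
$H '[[[0,0,0],[-0.015,0,0.026],1],[[0,0,0],[-0.01,0,0.0173],1],[[0,0,0],[0,0,0],1],[[0,0,0],[0,0,0],1]]'|egrep 'pos|force:|rot'
```

```text
eef_pos: [631.6, -177.7, 9.3]
force: [-2.4, -1.4, 6.4]
gripper_force: 63.7
eef_pos: [631.6, -175.9, 7.0]
force: [0.5, 0.4, -0.5]
gripper_force: 0.0
eef_pos: [628.5, -278.2, 88.6]
force: [0.1, -1.5, -0.5]
gripper_force: 0.0
eef_pos: [628.0, -277.3, 88.1]
force: [0.8, 0.1, -0.2]
gripper_force: 0.0
eef_pos: [626.9, -275.5, 35.8]
tool_rot: [-3.139, -0.526, 1.533]
force: [0.2, -0.5, -0.5]
gripper_force: 0.0
```

```bash
H='python3 -m handwheel'
$H '[[[0,0,0],[-0.008,0,0.0139],1],[[0,0,0],[-0.003,0,0.0052],1],[[0,0,0],[0,0,0],1],[[0,0,0],[0,0,0],1]]'|egrep 'pos|force:'
for i in 1 2 3 4 5 6 7 8 9 10 11 12; do r=$($H '[[[0,0,0],[-0.0005,0,0.00087],1],[[0,0,0],[0,0,0],1],[[0,0,0],[0,0,0],1]]'); echo $r | cut -c 1-190; echo "$r" | grep -q 'gripper_force: 0.0' || break; done
```

```text
eef_pos: [627.9, -275.8, 15.2]
force: [0.5, 0.1, -0.4]
gripper_force: 0.0
clock: 40.35 eef_pos: [628.0, -276.4, 14.4] tool_rot: [3.141, -0.523, 1.535] force: [-0.2, -0.2, 1.0] width: 0.0 gripper_force: 0.0
clock: 40.6 eef_pos: [627.7, -276.2, 12.9] tool_rot: [3.142, -0.524, 1.535] force: [-0.5, 0.0, -0.4] width: -0.1 gripper_force: 0.0
clock: 40.85 eef_pos: [627.6, -276.2, 11.8] tool_rot: [-3.141, -0.524, 1.535] force: [0.1, 0.3, -0.3] width: 0.2 gripper_force: 0.0
clock: 41.1 eef_pos: [627.7, -276.2, 10.8] tool_rot: [-3.141, -0.524, 1.535] force: [-0.2, -0.1, -1.0] width: -0.0 gripper_force: 0.0
clock: 41.35 eef_pos: [627.7, -276.2, 9.8] tool_rot: [-3.141, -0.524, 1.535] force: [0.3, 0.1, -0.5] width: -0.3 gripper_force: 0.0
clock: 41.6 eef_pos: [627.6, -276.2, 8.8] tool_rot: [-3.141, -0.524, 1.535] force: [0.4, -0.2, 0.5] width: 0.1 gripper_force: 0.0
clock: 41.85 eef_pos: [627.7, -276.2, 7.8] tool_rot: [-3.141, -0.524, 1.535] force: [-0.8, -0.5, 0.0] width: -0.0 gripper_force: 0.0
clock: 42.1 eef_pos: [627.7, -276.2, 6.8] tool_rot: [-3.141, -0.524, 1.535] force: [0.4, -0.2, -0.1] width: 0.2 gripper_force: 0.0
clock: 42.35 eef_pos: [627.6, -276.1, 5.8] tool_rot: [-3.141, -0.524, 1.535] force: [0.1, -0.6, 0.4] width: 0.1 gripper_force: 0.0
clock: 42.6 eef_pos: [627.7, -276.2, 4.7] tool_rot: [-3.141, -0.524, 1.535] force: [-0.0, -0.3, 0.1] width: 0.0 gripper_force: 0.0
clock: 42.85 eef_pos: [627.8, -276.3, 4.1] tool_rot: [3.141, -0.524, 1.535] force: [-0.2, -1.4, 2.1] width: 0.3 gripper_force: 0.9
```

```bash
H='python3 -m handwheel'
$H '[[[0,0,0],[0.015,0,-0.026],1],[[0,0,0],[0.015,0,-0.026],1]]'|egrep 'pos|force:'
$H '[[[0,0,0],[0.0258,0.001,0.0149],1],[[0,0,0],[0.0258,0.001,0.0149],1],[[0,0,0],[0.0258,0.001,0.0149],1],[[0,0,0],[0.0258,0.001,0.0149],1],[[0,0,0],[0.0258,0.001,0.0149],1]]'|egrep 'pos|force:'
$H '[[[0,0,0],[-0.004,0,0.0069],1],[[0,0,0],[0,0,0],1],[[0,0,0],[0,0,0],1],[[0,0,0],[0,0,0],1]]'|egrep 'pos|force:'
```

```text
eef_pos: [626.1, -275.2, 62.2]
force: [0.6, -1.0, 0.1]
gripper_force: 0.0
eef_pos: [638.0, -126.1, 63.9]
force: [0.3, -0.6, -0.9]
gripper_force: 0.0
eef_pos: [637.9, -129.5, 55.7]
force: [0.4, -1.1, 0.3]
gripper_force: 0.0
```

```bash
H='python3 -m handwheel'
$H '[[[0,0,0],[-0.001,0,0.0017],1],[[0,0,0],[-0.001,0,0.0017],1],[[0,0,0],[0,0,0],1]]'|egrep 'pos|force:'
for i in 1 2 3 4 5 6 7 8 9 10 11 12; do r=$($H '[[[0,0,0],[-0.0005,0,0.00087],1],[[0,0,0],[0,0,0],1],[[0,0,0],[0,0,0],1]]'); echo $r | cut -c 1-190; echo "$r" | grep -q 'gripper_force: 0.0' || break; done
```

```text
eef_pos: [637.8, -128.6, 51.5]
force: [-0.1, 0.1, 1.0]
gripper_force: 0.0
clock: 44.27 eef_pos: [638.1, -127.7, 50.9] tool_rot: [-3.142, -0.524, 1.535] force: [0.5, 0.2, -0.5] width: 0.3 gripper_force: 0.0
clock: 44.52 eef_pos: [638.0, -127.5, 49.9] tool_rot: [-3.142, -0.524, 1.535] force: [-1.0, -0.8, -0.2] width: 0.1 gripper_force: 0.0
clock: 44.77 eef_pos: [638.0, -127.5, 48.9] tool_rot: [-3.141, -0.524, 1.535] force: [0.1, 0.1, -1.2] width: 0.2 gripper_force: 0.0
clock: 45.02 eef_pos: [638.0, -127.5, 47.9] tool_rot: [-3.141, -0.524, 1.535] force: [-0.1, 0.5, 0.5] width: 0.0 gripper_force: 0.0
clock: 45.27 eef_pos: [638.0, -127.5, 46.8] tool_rot: [-3.141, -0.524, 1.535] force: [0.1, 0.0, -0.3] width: 0.3 gripper_force: 0.0
clock: 45.52 eef_pos: [638.0, -127.5, 45.8] tool_rot: [-3.141, -0.524, 1.535] force: [-0.4, 0.8, -0.3] width: 0.4 gripper_force: 0.0
clock: 45.77 eef_pos: [638.2, -127.6, 45.0] tool_rot: [3.141, -0.524, 1.535] force: [-0.8, 0.8, 0.8] width: 0.2 gripper_force: 0.5
```

```bash
H='python3 -m handwheel'
$H '[[[0,0,0],[0.015,0,-0.026],1],[[0,0,0],[0.015,0,-0.026],1],[[0,0,0],[-0.025,0,-0.0144],0],[[0,0,0],[-0.018,-0.004,-0.0104],0]]'|egrep 'pos|force:'
$H '[[[0,-6,0],[0,0,0],0],[[0,-6,0],[0,0,0],0],[[0,-6,0],[0,0,0],0],[[0,-6,0],[0,0,0],0],[[0,-6,0],[0,0,0],0]]'|egrep 'pos|force:'
$H '[[[0,0,0],[0,0,0],0],[[0,0,0],[0,0,0],0]]'|egrep pos
python3 plan.py 631.8 -177 7 88
```

```text
eef_pos: [634.3, -177.5, 107.3]
force: [-0.5, -1.0, -1.2]
gripper_force: 0.0
eef_pos: [632.8, -177.6, 106.2]
force: [0.2, 0.6, -1.0]
gripper_force: 0.0
eef_pos: [633.0, -172.8, 104.7]
shift mm [-4.5 -1.  97.6] rows 2.3 turn [-0.04 -0.13  0.29] t 46.7 pos [ 633.  -172.8  104.7] rpy [-1.80e+02 -1.00e-01  8.83e+01] w 85.4 F [-0.2 -1.1  0.1] g 0.0
```

```bash
H='python3 -m handwheel'
$H '[[[0,0,0],[-0.006,-0.001,0.03],0],[[0,0,0],[0,0,0.03],0],[[0,0,0],[0,0,0.03],0],[[0,0,0],[0,0,0.007],0],[[0,0,0],[0,0,0],0]]'|egrep 'pos|force:'
for i in 1 2; do $H '[[[0,0,0],[0,0,0],1],[[0,0,0],[0,0,0],1],[[0,0,0],[0,0,0],1],[[0,0,0],[0,0,0],1],[[0,0,0],[0,0,0],1]]'|egrep 'pos|force|wid'; done
for i in 1 2 3; do $H '[[[0,0,0],[0.002,0,0],1],[[0,0,0],[0.002,0,0],1],[[0,0,0],[0.0015,0,0],1],[[0,0,0],[0,0,0],1],[[0,0,0],[0,0,0],1]]'|egrep 'pos|force:'; done
```

```text
eef_pos: [628.5, -184.3, 5.5]
force: [0.3, 0.9, 0.3]
gripper_force: 0.0
eef_pos: [631.9, -183.6, 10.0]
force: [-1.8, -0.9, 6.0]
width: 42.7
gripper_force: 64.5
eef_pos: [631.9, -183.6, 10.1]
force: [-1.4, 0.8, 5.3]
width: 43.0
gripper_force: 64.5
eef_pos: [631.9, -183.6, 10.1]
force: [-0.9, -9.5, 4.4]
gripper_force: 64.3
eef_pos: [631.8, -181.8, 10.1]
force: [0.2, -14.8, 0.6]
gripper_force: 63.9
eef_pos: [632.0, -176.6, 10.1]
force: [-0.3, -15.1, 1.0]
gripper_force: 63.9
```

```bash
H='python3 -m handwheel'
$H '[[[0,0,0],[0.002,0,0],1],[[0,0,0],[0,0,0],1],[[0,0,0],[0,0,0],1]]'|egrep 'pos|force:'
$H '[[[0,0,0],[-0.003,0,0],1],[[0,0,0],[-0.003,0,0],1],[[0,0,0],[-0.003,0,0],1],[[0,0,0],[0,0,0],1],[[0,0,0],[0,0,0],1]]'|egrep 'pos|force:'
$H '[[[0,0,0],[0,0,0],0],[[0,0,0],[0,0,0],0],[[0,0,0],[0,0,0],0],[[0,0,0],[0,0,0],0],[[0,0,0],[0,0,0],0]]'|egrep 'pos|force:'
$H '[[[0,0,0],[0,0,-0.04],0],[[0,0,0],[0,0,-0.04],0],[[0,0,0],[0,0,-0.04],1],[[0,0,0],[0,0,-0.04],1],[[0,0,0],[0,0,-0.04],1]]'|egrep 'pos|force:'
```

```text
eef_pos: [632.1, -174.6, 10.1]
force: [-0.2, -15.2, 0.5]
gripper_force: 63.9
eef_pos: [632.2, -174.6, 10.0]
force: [-2.5, -0.8, 7.8]
gripper_force: 64.8
eef_pos: [631.5, -173.1, 7.8]
force: [-0.4, 0.4, 0.4]
gripper_force: 0.0
eef_pos: [631.0, -173.3, 209.7]
force: [1.3, 0.3, -1.0]
gripper_force: 0.0
```

```bash
cat > fit2.py <<'E'
from fit import *
DR=0.028
f=lambda q,sets:res([*q,DR],sets)
for n,sets in (('top',[(im,T)]),('scene',[(sc,S)]),('both',[(im,T),(sc,S)])):
    r=least_squares(f,[640,89,-.03],args=(sets,),x_scale=[1,1,.01]);q=[*r.x,-0.006]
    print(n,r.x.round(4),'rms',np.sqrt(np.mean(r.fun**2)).round(2),'level panels',[world(q,(0,46*k-92,168)).round(1).tolist() for k in (0,4)])
E
python3 fit2.py
python3 plan.py 640 -3 240 88
```

```text
top [ 6.385986e+02  8.836870e+01 -3.900000e-02] rms 0.82 level panels [[635.1, -2.5, 191.7], [642.2, 181.3, 190.6]]
scene [ 6.418995e+02  8.958730e+01 -3.170000e-02] rms 0.7 level panels [[639.0, -1.4, 191.7], [644.8, 182.6, 190.6]]
both [ 6.39868e+02  8.89710e+01 -3.61000e-02] rms 0.96 level panels [[636.6, -2.0, 191.7], [643.2, 181.9, 190.6]]
shift mm [172.7  -1.2 -25.2] rows 4.2 turn [ 0.73  0.21 -0.06] t 50.8 pos [ 635.3 -175.7  215.5] rpy [179.3   0.2  87.9] w 36.0 F [ 0.4 -0.1  0.7] g 0.0
```

```bash
H='python3 -m handwheel'
$H '[[[0,0,0],[0,0,-0.03],0],[[0,0,0],[0.035,0,0],0],[[0,0,0],[0.035,0,0],0],[[0,0,0],[0.035,0,0],0],[[0,0,0],[0.035,0,0],0]]'|egrep 'pos|force:'
$H '[[[0,0,0],[0.033,0,0],0],[[0,0,0],[0,0,0.02],0],[[0,0,0],[0,0,0.02],0],[[0,0,0],[0,0,0],0],[[0,0,0],[0,0,0],0]]'|egrep 'pos|force:|rot'
python3 plan.py 638 -2 166 88
```

```text
eef_pos: [636.1, -32.0, 237.5]
force: [1.1, -0.3, -0.2]
gripper_force: 0.0
eef_pos: [636.7, -0.6, 196.9]
tool_rot: [-3.139, 0.0, 1.535]
force: [0.3, -0.3, 0.2]
gripper_force: 0.0
shift mm [-1.3  1.4 30.9] rows 0.7 turn [-0.16  0.02 -0.07] t 51.6 pos [ 6.367e+02 -6.000e-01  1.969e+02] rpy [-179.8    0.    87.9] w 85.4 F [ 0.3 -0.3  0.2] g 0.0
```

```bash
H='python3 -m handwheel'
$H '[[[0,0,0],[0,0,0.02],0],[[0,0,0],[0,0,0.01],0],[[0,0,0],[0,0,0],0],[[0,0,0],[0,0,0],0]]'|egrep 'pos|force:'
for i in 1 2; do $H '[[[0,0,0],[0,0,0],1],[[0,0,0],[0,0,0],1],[[0,0,0],[0,0,0],1],[[0,0,0],[0,0,0],1],[[0,0,0],[0,0,0],1]]'|egrep 'pos|force|wid'; done
$H '[[[0,0,0],[0,0,0],0],[[0,0,0],[0,0,0],0],[[0,0,0],[0,0,0],0],[[0,0,0],[0,0,0],0],[[0,0,0],[0,0,0],0]]'|egrep 'pos|force:'
```

```text
eef_pos: [637.6, -1.1, 168.1]
force: [0.3, -0.6, 0.6]
gripper_force: 0.0
eef_pos: [636.7, -0.8, 170.1]
force: [-4.0, 0.4, 11.7]
width: 52.6
gripper_force: 56.6
eef_pos: [636.7, -0.8, 170.1]
force: [-4.2, 0.1, 12.2]
width: 53.0
gripper_force: 56.6
eef_pos: [637.6, -0.5, 167.8]
force: [0.4, -0.1, -0.0]
gripper_force: 0.0
```

```bash
H='python3 -m handwheel'
$H '[[[0,0,0],[0,0,-0.03],0],[[0,0,0],[0,0,-0.03],0],[[0,0,0],[-0.015,-0.035,0],0],[[0,0,0],[-0.015,-0.035,0],0],[[0,0,0],[-0.015,-0.035,0],0]]'|egrep 'pos|force:'
$H '[[[0,0,0],[-0.015,-0.035,0],0],[[0,0,0],[-0.008,-0.035,0.02],0],[[0,0,-6],[0,-0.034,0.03],0],[[0,0,-6],[0,0,0.03],0],[[0,0,-6],[0,0,0.03],0]]'|egrep 'pos|force:'
$H '[[[0,0,-6],[0,0,0.03],0],[[0,0,0],[0,0,0],0],[[0,0,0],[0,0,0],0]]'|egrep 'pos|force:'
python3 plan.py 427 -68.7 8 112
```

```text
eef_pos: [530.1, -42.3, 228.1]
force: [-0.6, -0.3, -0.6]
gripper_force: 0.0
eef_pos: [427.5, -60.9, 120.1]
force: [0.9, 0.2, 0.8]
gripper_force: 0.0
eef_pos: [428.2, -61.5, 89.8]
force: [1.1, -0.4, 0.4]
gripper_force: 0.0
shift mm [-6.4 -3.5 81.8] rows 2.0 turn [-0.15 -0.09 -0.29] t 54.3 pos [428.2 -61.5  89.8] rpy [-1.799e+02 -1.000e-01  1.117e+02] w 85.2 F [ 1.1 -0.4  0.4] g 0.0
```

```bash
H='python3 -m handwheel'
$H '[[[0,0,0],[-0.0065,-0.0035,0.03],0],[[0,0,0],[0,0,0.03],0],[[0,0,0],[0,0,0.021],0],[[0,0,0],[0,0,0],0],[[0,0,0],[0,0,0],0]]'|egrep 'pos|force:'
for i in 1 2; do $H '[[[0,0,0],[0,0,0],1],[[0,0,0],[0,0,0],1],[[0,0,0],[0,0,0],1],[[0,0,0],[0,0,0],1],[[0,0,0],[0,0,0],1]]'|egrep 'pos|force|wid'; done
$H '[[[0,0,0],[0,0,-0.03],1],[[0,0,0],[0,0,-0.03],1],[[0,0,0],[0,0,-0.03],1],[[0,0,0],[0,0,-0.03],1],[[0,0,0],[0,0,-0.03],1]]'|egrep 'pos|force|wid'
```

```text
eef_pos: [429.5, -66.6, 26.7]
force: [-0.4, -0.4, 1.2]
gripper_force: 0.0
eef_pos: [429.0, -66.4, 26.3]
force: [-0.1, 0.1, 0.1]
width: 25.3
gripper_force: 0.0
eef_pos: [428.5, -66.4, 25.7]
force: [-0.1, 0.2, -0.8]
width: 0.2
gripper_force: 0.0
eef_pos: [427.9, -67.3, 177.0]
force: [0.9, -0.2, -0.7]
width: 0.1
gripper_force: 0.0
```

```bash
H='python3 -m handwheel'
$H '[[[0,0,0],[0,0,0.03],0],[[0,0,0],[0,0,0.03],0],[[0,0,0],[0,0,0.03],0],[[0,0,0],[0,0,0.02],0],[[0,0,0],[0,0,0.02],0]]'|egrep 'pos|force:'
$H '[[[0,0,0],[0,0,0.015],0],[[0,0,0],[0,0,0.005],0],[[0,0,0],[0,0,0.005],0],[[0,0,0],[0,0,0.003],0],[[0,0,0],[0,0,0],0]]'|egrep 'pos|force:'
python3 -c "
from cell import ctrl;print(ctrl.read_state()['qpos'].round(2))"; python3 plan.py 427 -68.7 8 112
```

```text
eef_pos: [428.1, -66.2, 44.5]
force: [-0.1, -0.1, 0.4]
gripper_force: 0.0
eef_pos: [428.1, -66.4, 17.1]
force: [-0.8, 0.2, 0.3]
gripper_force: 0.0
[-0.1   0.78  0.29  2.26 -1.03  0.25  1.51]
shift mm [-1.8 -1.9  9.1] rows 0.2 turn [ 0.05 -0.35 -0.07] t 56.8 pos [428.1 -66.4  17.1] rpy [179.9  -0.3 111.9] w 85.8 F [-0.8  0.2  0.3] g 0.0
```

```bash
H='python3 -m handwheel'
$H '[[[0,0,0],[-0.002,-0.002,0.004],0],[[0,0,0],[0,0,0.004],0],[[0,0,0],[0,0,0.002],0],[[0,0,0],[0,0,0],0],[[0,0,0],[0,0,0],0]]'|egrep 'pos|force:'
python3 -c "
from cell import ctrl;print(ctrl.read_state()['qpos'].round(3))"; python3 plan.py 427 -68.7 8 112
```

```text
eef_pos: [428.3, -68.9, 8.5]
force: [-0.3, -0.1, -0.7]
gripper_force: 0.0
[-0.091  0.796  0.284  2.26  -1.099  0.234  1.581]
shift mm [ 0.7 -1.1  0.5] rows 0.0 turn [ 0.09 -0.35 -0.07] t 57.2 pos [428.3 -68.9   8.5] rpy [179.9  -0.3 111.9] w 85.3 F [-0.3 -0.1 -0.7] g 0.0
```

Reached; close and lift.

```bash
H='python3 -m handwheel'
for i in 1 2; do $H '[[[0,0,0],[0,0,0],1],[[0,0,0],[0,0,0],1],[[0,0,0],[0,0,0],1],[[0,0,0],[0,0,0],1],[[0,0,0],[0,0,0],1]]'|egrep 'pos|force|wid'; done
$H '[[[0,0,0],[0,0,-0.015],1],[[0,0,0],[0,0,-0.02],1],[[0,0,0],[0,0,-0.02],1],[[0,0,0],[0,0,-0.02],1],[[0,0,0],[0,0,0],1]]'|egrep 'pos|force|wid|rot'
python3 -c "
from cell import ctrl;print(ctrl.read_state()['qpos'].round(3))"; python3 plan.py 636.5 -1.5 230 88
```

```text
eef_pos: [428.0, -69.0, 8.8]
force: [-0.6, 0.3, 7.2]
width: 38.2
gripper_force: 60.5
eef_pos: [428.0, -69.0, 8.8]
force: [-1.4, 0.1, 6.7]
width: 38.2
gripper_force: 60.5
eef_pos: [429.4, -69.8, 85.6]
tool_rot: [3.137, -0.004, 1.954]
force: [-0.0, -1.1, -2.0]
width: 38.1
gripper_force: 61.8
[-0.285  0.678  0.578  2.238 -0.883  0.466  1.395]
shift mm [ -13.6  218.2 -143.5] rows 6.3 turn [ 0.2  -0.26 23.97] t 58.5 pos [429.4 -69.8  85.6] rpy [179.8  -0.2 112. ] w 38.1 F [-0.  -1.1 -2. ] g 61.8
```

```bash
H='python3 -m handwheel'
$H '[[[0,0,6],[0,0,-0.036],1],[[0,0,6],[0,0,-0.036],1],[[0,0,6],[0,0,-0.036],1],[[0,0,6],[0,0,-0.036],1],[[0,0,0],[0,0,0],1]]'|egrep 'pos|wid|rot'
$H '[[[0,0,0],[0.0126,0.0341,0],1],[[0,0,0],[0.0126,0.0341,0],1],[[0,0,0],[0.0126,0.0341,0],1],[[0,0,0],[0.0126,0.0341,0],1],[[0,0,0],[0.0126,0.0341,0],1]]'|egrep 'pos|wid|rot'
$H '[[[0,0,0],[0.0126,0.0341,0],1],[[0,0,0],[0,0,0],1],[[0,0,0],[0,0,0],1]]'|egrep 'pos|wid|rot'
$H '[[[0,0,0],[0,0,0],1],[[0,0,0],[0,0,0],1]]'|egrep 'pos|wid|rot'
python3 plan.py 636.5 -1.5 204 88
```

```text
eef_pos: [431.4, -71.6, 231.4]
tool_rot: [3.134, -0.004, 1.531]
width: 38.2
eef_pos: [601.9, -11.8, 225.2]
tool_rot: [-3.138, -0.008, 1.537]
width: 38.3
eef_pos: [636.1, -0.8, 224.4]
tool_rot: [-3.137, -0.006, 1.539]
width: 38.3
eef_pos: [634.0, -2.8, 226.5]
tool_rot: [-3.138, -0.007, 1.533]
width: 37.9
shift mm [ 1.2  2.5 22.5] rows 0.5 turn [-0.2  -0.38 -0.14] t 59.7 pos [634.   -2.8 226.5] rpy [-179.8   -0.4   87.9] w 37.9 F [ 0.3 -0.1 -1.8] g 62.1
```

```bash
H='python3 -m handwheel'
$H '[[[-0.2,-0.4,-0.1],[0.001,0.0025,0.01],1],[[0,0,0],[0,0,0.01],1],[[0,0,0],[0,0,0],1],[[0,0,0],[0,0,0],1],[[0,0,0],[0,0,0],1]]'|egrep 'pos|force:'
for i in 1 2 3 4 5 6 7 8; do r=$($H '[[[0,0,0],[0,0,0.001],1],[[0,0,0],[0,0,0],1],[[0,0,0],[0,0,0],1]]'); echo $r | cut -c 1-170; python3 -c "
from cell import ctrl,sys
" 2>/dev/null; f=$(echo "$r"|grep '^force'|sed 's/.*, \(.*\)\]/\1/'); python3 -c "import sys;sys.exit(0 if $f>0.6 else 1)" && break; done
python3 plan.py 636.5 -1.5 200 88
```

```text
eef_pos: [637.9, -1.2, 207.4]
force: [0.8, 0.0, -2.2]
gripper_force: 62.0
clock: 60.37 eef_pos: [638.1, -1.1, 206.8] tool_rot: [3.139, 0.001, 1.537] force: [-0.1, 0.1, -1.6] width: 38.4 gripper_force: 62.0
clock: 60.62 eef_pos: [638.0, -1.1, 205.5] tool_rot: [3.14, 0.001, 1.537] force: [-0.1, 0.6, -1.2] width: 38.5 gripper_force: 62.0
clock: 60.87 eef_pos: [638.0, -1.1, 204.4] tool_rot: [3.14, 0.001, 1.537] force: [0.6, 1.0, -2.0] width: 38.6 gripper_force: 62.0
clock: 61.12 eef_pos: [638.0, -1.1, 203.4] tool_rot: [3.14, 0.001, 1.537] force: [-0.5, -0.8, -2.6] width: 38.7 gripper_force: 62.0
clock: 61.37 eef_pos: [638.0, -1.1, 202.4] tool_rot: [3.14, 0.001, 1.537] force: [0.4, 0.2, -3.2] width: 38.5 gripper_force: 62.0
clock: 61.62 eef_pos: [638.0, -1.1, 201.4] tool_rot: [3.14, 0.001, 1.537] force: [0.9, 0.2, -2.2] width: 38.3 gripper_force: 62.0
clock: 61.87 eef_pos: [638.2, -1.2, 200.6] tool_rot: [3.139, 0.001, 1.537] force: [0.4, -0.2, -1.7] width: 37.9 gripper_force: 62.2
clock: 62.12 eef_pos: [638.2, -1.2, 200.5] tool_rot: [3.139, 0.001, 1.537] force: [-2.0, 0.9, 5.8] width: 38.1 gripper_force: 62.9
shift mm [-0.3 -1.7  0.5] rows 0.0 turn [0.16 0.03 0.05] t 62.1 pos [638.2  -1.2 200.5] rpy [179.8   0.   88.1] w 38.1 F [-2.   0.9  5.8] g 62.9
```

```bash
H='python3 -m handwheel'
$H '[[[0,0,0],[0,-0.0017,-0.002],1],[[0,0,0],[0,0,0],1],[[0,0,0],[0,0,0.001],1],[[0,0,0],[0,0,0],1],[[0,0,0],[0,0,0],1]]'|egrep 'pos|force:|rot'
$H '[[[0,0,0],[0,0,0],0.8],[[0,0,0],[0,0,0],0.4],[[0,0,0],[0,0,0],0],[[0,0,0],[0,0,0],0],[[0,0,0],[0,0,0],0]]'|egrep 'pos|force:|wid'
$H '[[[0,0,0],[0,0,-0.02],0],[[0,0,0],[0,0,-0.03],0],[[0,0,0],[0,-0.04,-0.01],0],[[0,0,0],[0,-0.04,0],0],[[0,0,0],[0,-0.04,0],0]]'|egrep 'pos|force:|wid'
python3 - <<'E'
from h import *
S=snap('scene');T=snap('top')
R=lambda a,w,h:cv2.resize(a[:,:,::-1],(w,h),interpolation=cv2.INTER_CUBIC)
cv2.imwrite('pics/p0.png',np.hstack([R(S['pixels'][215:295,285:365],400,400),R(T['pixels'][160:240,310:390],400,400)]))
E
```

```text
eef_pos: [636.3, -1.1, 200.5]
tool_rot: [3.14, 0.001, 1.537]
force: [-1.2, -1.0, 1.0]
gripper_force: 62.5
eef_pos: [636.5, -1.1, 200.5]
force: [-0.4, -0.5, 0.3]
width: 83.7
gripper_force: 0.0
eef_pos: [515.5, 2.4, 260.8]
force: [-0.6, -0.2, 1.2]
width: 85.3
gripper_force: 0.0
```

View pics/p0.png

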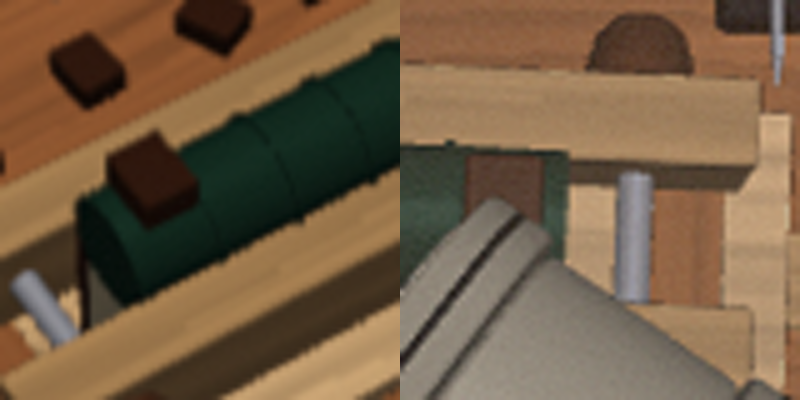

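```bash
H='python3 -m handwheel'
$H '[[[0,0,-2.3],[0,-0.039,0.015],0],[[0,0,0],[-0.001,-0.036,0.03],0],[[0,0,0],[0,0,0.035],0],[[0,0,0],[0,0,0.035],0],[[0,0,0],[0,0,0.03],0]]'|egrep 'pos|force:|wid'
$H '[[[0,0,0],[0,0,0.025],0],[[0,0,0],[0,0,0.02],0],[[0,0,0],[0,0,0.01],0],[[0,0,0],[0,0,0],0],[[0,0,0],[0,0,0],0]]'|egrep 'pos|force:|wid'
python3 plan.py 438.5 3.3 8.5 90.3
```

```text
eef_pos: [445.8, 3.6, 117.2]
force: [0.7, 1.5, -0.4]
width: 85.3
gripper_force: 0.0
eef_pos: [446.3, 2.7, 63.4]
force: [0.2, 0.1, 0.7]
width: 85.5
gripper_force: 0.0
shift mm [ 0.7 -7.9 54.9] rows 1.3 turn [0.11 0.06 0.01] t 64.3 pos [446.3   2.7  63.4] rpy [1.799e+02 1.000e-01 9.030e+01] w 85.5 F [0.2 0.1 0.7] g 0.0
```

```bash
H='python3 -m handwheel'
$H '[[[0,0,0],[0.0005,-0.008,0.01],0],[[0,0,0],[0,0,0.012],0],[[0,0,0],[0,0,0.012],0],[[0,0,0],[0,0,0.012],0],[[0,0,0],[0,0,0.009],0]]'|egrep 'pos|force:|wid'
$H '[[[0,0,0],[0,0,0],0],[[0,0,0],[0,0,0],0]]'|egrep 'pos|force:|wid'
python3 plan.py 438.5 3.3 8.5 90.3
```

```text
eef_pos: [439.3, 3.5, 8.9]
force: [8.1, -11.7, -2.6]
width: 85.4
gripper_force: 0.0
eef_pos: [438.9, 2.9, 9.1]
force: [0.4, -0.6, 0.1]
width: 85.3
gripper_force: 0.0
shift mm [ 0.4 -0.4  0.6] rows 0.0 turn [0.22 0.1  0.02] t 64.9 pos [438.9   2.9   9.1] rpy [1.798e+02 1.000e-01 9.030e+01] w 85.3 F [ 0.4 -0.6  0.1] g 0.0
```

```bash
H='python3 -m handwheel'
for i in 1 2; do $H '[[[0,0,0],[0,0,0],1],[[0,0,0],[0,0,0],1],[[0,0,0],[0,0,0],1],[[0,0,0],[0,0,0],1],[[0,0,0],[0,0,0],1]]' >/dev/null; done
$H '[[[0,0,0],[0,0,-0.015],1],[[0,0,0],[0,0,-0.02],1],[[0,0,0],[0,0,-0.035],1],[[0,0,0],[0,0,-0.035],1],[[0,0,0],[0,0,-0.035],1]]'|egrep 'pos|force|wid|rot'
$H '[[[0,0,1],[0,0,-0.04],1],[[0,0,1.3],[0,0,-0.04],1],[[0,0,0],[0.0081,0.0329,0],1],[[0,0,0],[0.0081,0.0329,0],1],[[0,0,0],[0.0081,0.0329,0],1]]'|egrep 'pos|wid|rot'
$H '[[[0,0,0],[0.0081,0.0329,0],1],[[0,0,0],[0.0081,0.0329,0],1],[[0,0,0],[0.0081,0.0329,0],1],[[0,0,0],[0,0,0],1],[[0,0,0],[0,0,0],1]]'|egrep 'pos|wid|rot'
$H '[[[0,0,0],[0,0,0],1],[[0,0,0],[0,0,0],1],[[0,0,0],[0,0,0],1]]'|egrep 'pos|wid|rot'
python3 plan.py 638.2 44.5 202 88
```

```text
eef_pos: [436.5, 3.6, 149.7]
tool_rot: [-3.141, 0.002, 1.577]
force: [1.5, 0.0, -3.3]
width: 39.0
gripper_force: 60.0
eef_pos: [537.8, 26.4, 229.7]
tool_rot: [3.138, -0.001, 1.538]
width: 38.6
eef_pos: [636.8, 46.2, 227.5]
tool_rot: [3.141, 0.002, 1.539]
width: 38.7
eef_pos: [635.3, 45.4, 228.9]
tool_rot: [3.14, 0.001, 1.536]
width: 38.7
shift mm [-0.8  2.9 26.9] rows 0.7 turn [0.07 0.03 0.  ] t 67.2 pos [635.3  45.4 228.9] rpy [179.9   0.   88. ] w 38.7 F [ 0.4  0.2 -2.6] g 60.1
```

```bash
H='python3 -m handwheel'
$H '[[[0,0,0],[-0.0008,0.002,0.012],1],[[0,0,0],[0,0,0.012],1],[[0,0,0],[0,0,0],1],[[0,0,0],[0,0,0],1],[[0,0,0],[0,0,0],1]]'|egrep 'pos|force:'
$H '[[[0,0,0],[0,0,0],1],[[0,0,0],[0,0,0],1],[[0,0,0],[0,0,0],1]]'|egrep 'pos|force:'
python3 plan.py 638.2 44.5 200.5 88
```

```text
eef_pos: [638.3, 44.6, 204.5]
force: [0.6, 0.4, -2.0]
gripper_force: 60.1
eef_pos: [638.7, 44.7, 205.2]
force: [-0.4, 0.4, -1.9]
gripper_force: 60.1
shift mm [-0.2 -0.5  4.7] rows 0.1 turn [0.16 0.05 0.06] t 67.9 pos [638.7  44.7 205.2] rpy [1.798e+02 1.000e-01 8.810e+01] w 39.1 F [-0.4  0.4 -1.9] g 60.1
```

```bash
H='python3 -m handwheel'
cat > hit.sh <<'E'
# stdin: handwheel report; exit 0 if pushed up
f=$(grep '^force' | sed 's/.*, \(.*\)\]/\1/'); python3 -c "import sys;sys.exit(0 if $f>0.8 else 1)"
E
$H '[[[0.2,0,0],[0,-0.0005,0.003],1],[[0,0,0],[0,0,0],1],[[0,0,0],[0,0,0],1]]'|egrep 'pos|force:'
for i in 1 2 3 4 5 6 7; do r=$($H '[[[0,0,0],[0,0,0.0007],1],[[0,0,0],[0,0,0],1],[[0,0,0],[0,0,0],1]]'); echo $r | cut -c 1-150; echo "$r"|bash hit.sh && break; done
$H '[[[0,0,0],[0,0,0],0.8],[[0,0,0],[0,0,0],0.4],[[0,0,0],[0,0,0],0],[[0,0,0],[0,0,0],0],[[0,0,0],[0,0,0],0]]'|egrep 'pos|force:|wid'
$H '[[[0,0,0],[0,0,-0.02],0],[[0,0,0],[0,0,-0.03],0],[[0,0,0],[0,-0.04,0],0],[[0,0,0],[0,-0.04,0],0],[[0,0,0],[0,-0.04,0],0]]'|egrep 'pos|force:|wid'
python3 plan.py 428.8 95.3 100 90.7
```

```text
eef_pos: [637.8, 44.8, 201.7]
force: [0.2, -0.1, -2.4]
gripper_force: 60.1
clock: 68.38 eef_pos: [638.0, 44.7, 201.1] tool_rot: [-3.14, 0.001, 1.537] force: [0.3, -0.8, -2.6] width: 39.0 gripper_force: 60.2
clock: 68.63 eef_pos: [638.0, 44.8, 201.0] tool_rot: [-3.14, 0.001, 1.537] force: [-1.5, -0.4, 2.8] width: 38.8 gripper_force: 60.6
eef_pos: [638.1, 44.6, 200.3]
force: [0.3, 0.4, 0.1]
width: 83.9
gripper_force: 0.0
eef_pos: [517.1, 48.4, 250.7]
force: [-1.1, 0.4, 1.1]
width: 85.7
gripper_force: 0.0
shift mm [ 44.1 -89.8 150.7] rows 4.3 turn [-0.02  0.08 -2.66] t 69.5 pos [517.1  48.4 250.7] rpy [-1.8e+02  1.0e-01  8.8e+01] w 85.7 F [-1.1  0.4  1.1] g 0.0
```

```bash
H='python3 -m handwheel'
$H '[[[0,0,-2.6],[0.015,-0.028,0.015],0],[[0,0,0],[0.015,-0.028,0.025],0],[[0,0,0],[0.014,-0.027,0.035],0],[[0,0,0],[0,0,0.035],0],[[0,0,0],[0,0,0.03],0]]'|egrep 'pos'
$H '[[[0,0,0],[0,0,0.025],0],[[0,0,0],[0,0,0.02],0],[[0,0,0],[0,0,0.01],0],[[0,0,0],[0,0,0],0],[[0,0,0],[0,0,0],0]]'|egrep 'pos|force:|wid'
python3 plan.py 428.8 95.3 8.5 90.7
```

```text
eef_pos: [436.1, 93.2, 113.1]
eef_pos: [437.9, 91.2, 59.1]
force: [0.8, -0.1, 0.2]
width: 85.5
gripper_force: 0.0
shift mm [ 4.3 -9.  50.7] rows 1.2 turn [-0.11  0.07 -0.09] t 70.3 pos [437.9  91.2  59.1] rpy [-1.799e+02  1.000e-01  9.060e+01] w 85.5 F [ 0.8 -0.1  0.2] g 0.0
```

```bash
H='python3 -m handwheel'
$H '[[[0,0,0],[0.0043,-0.009,0.008],0],[[0,0,0],[0,0,0.011],0],[[0,0,0],[0,0,0.011],0],[[0,0,0],[0,0,0.011],0],[[0,0,0],[0,0,0.009],0]]'|egrep 'pos|force:|wid'
$H '[[[0,0,0],[0,0,0],0],[[0,0,0],[0,0,0],0]]'|egrep 'pos|force:|wid'
python3 plan.py 428.8 95.3 8.5 90.7
```

```text
eef_pos: [429.9, 96.0, 9.8]
force: [-0.5, 0.5, 0.0]
width: 85.4
gripper_force: 0.0
eef_pos: [429.3, 95.6, 9.9]
force: [0.1, 0.0, 0.7]
width: 85.5
gripper_force: 0.0
shift mm [-0.3 -0.5  1.4] rows 0.0 turn [-0.02  0.03 -0.07] t 70.9 pos [429.3  95.6   9.9] rpy [-180.     0.    90.6] w 85.5 F [0.1 0.  0.7] g 0.0
```

```bash
H='python3 -m handwheel'
for i in 1 2; do $H '[[[0,0,0],[0,0,0.0005],1],[[0,0,0],[0,0,0],1],[[0,0,0],[0,0,0],1],[[0,0,0],[0,0,0],1],[[0,0,0],[0,0,0],1]]' >/dev/null; done
$H '[[[0,0,0],[0,0,-0.015],1],[[0,0,0],[0,0,-0.02],1],[[0,0,0],[0,0,-0.035],1],[[0,0,0],[0,0,-0.035],1],[[0,0,0],[0,0,-0.035],1]]'|egrep 'pos|force|wid|rot'
$H '[[[0,0,1.3],[0,0,-0.04],1],[[0,0,1.3],[0,0,-0.04],1],[[0,0,0],[0.0004,0.0351,0],1],[[0,0,0],[0.0004,0.0351,0],1],[[0,0,0],[0.0004,0.0351,0],1]]'|egrep 'pos|wid|rot'
$H '[[[0,0,0],[0.0004,0.0351,0],1],[[0,0,0],[0.0004,0.0351,0],1],[[0,0,0],[0.0004,0.0351,0],1],[[0,0,0],[0,0,0],1],[[0,0,0],[0,0,0],1]]'|egrep 'pos|wid|rot'
$H '[[[0,0,0],[0,0,0.01],1],[[0,0,0],[0,0,0.01],1],[[0,0,0],[0,0,0],1],[[0,0,0],[0,0,0],1],[[0,0,0],[0,0,0],1]]'|egrep 'pos|wid|rot'
$H '[[[0,0,0],[0,0,0],1],[[0,0,0],[0,0,0],1],[[0,0,0],[0,0,0],1]]' >/dev/null
python3 plan.py 639.9 90.5 202 88
```

```text
eef_pos: [427.8, 95.6, 149.5]
tool_rot: [-3.138, 0.002, 1.582]
force: [1.3, 1.5, -3.1]
width: 38.1
gripper_force: 61.9
eef_pos: [534.9, 95.5, 229.1]
tool_rot: [-3.141, -0.001, 1.54]
width: 38.5
eef_pos: [640.0, 90.6, 226.8]
tool_rot: [-3.139, 0.003, 1.537]
width: 38.3
eef_pos: [638.9, 91.5, 208.0]
tool_rot: [-3.14, 0.001, 1.537]
width: 38.4
shift mm [-0.7  0.3  6.4] rows 0.2 turn [-0.04  0.04  0.06] t 73.6 pos [639.6  91.2 208.4] rpy [-180.     0.    88.1] w 38.1 F [ 0.8 -0.5 -1.8] g 62.0
```

```bash
H='python3 -m handwheel'
$H '[[[0,0,0],[-0.0007,0.0003,0.003],1],[[0,0,0],[0,0,0.002],1],[[0,0,0],[0,0,0],1],[[0,0,0],[0,0,0],1]]'|egrep 'pos|force:'
for i in 1 2 3 4 5 6 7; do r=$($H '[[[0,0,0],[0,0,0.0007],1],[[0,0,0],[0,0,0],1],[[0,0,0],[0,0,0],1]]'); echo $r | cut -c 1-150; echo "$r"|bash hit.sh && break; done
$H '[[[0,0,0],[0,0,0],0.8],[[0,0,0],[0,0,0],0.4],[[0,0,0],[0,0,0],0],[[0,0,0],[0,0,0],0],[[0,0,0],[0,0,0],0]]'|egrep 'pos|force:|wid'
$H '[[[0,0,0],[0,0,-0.02],0],[[0,0,0],[0,0,-0.03],0],[[0,0,0],[0,-0.04,0],0],[[0,0,0],[0,-0.04,0],0],[[0,0,0],[0,-0.04,0],0]]'|egrep 'pos|force:|wid'
python3 plan.py 439.3 180.8 100 113.8
python3 - <<'E'
from h import *
T=snap('top')
for w in weights(T,roi=(205,275,345,318)): print(w[1],w[2],w[3])
E
```

```text
eef_pos: [639.6, 90.4, 202.6]
force: [0.2, 0.4, -2.4]
gripper_force: 62.0
clock: 74.22 eef_pos: [639.8, 90.5, 202.2] tool_rot: [-3.14, 0.001, 1.537] force: [0.5, 0.8, -1.3] width: 38.2 gripper_force: 62.0
clock: 74.47 eef_pos: [639.7, 90.5, 201.5] tool_rot: [-3.14, 0.001, 1.537] force: [0.7, -0.2, -2.0] width: 38.3 gripper_force: 62.0
clock: 74.72 eef_pos: [639.8, 90.5, 200.9] tool_rot: [-3.14, 0.001, 1.537] force: [0.1, 0.3, -1.7] width: 38.0 gripper_force: 62.1
clock: 74.97 eef_pos: [639.8, 90.4, 200.7] tool_rot: [-3.14, 0.001, 1.537] force: [-1.1, 1.5, 4.0] width: 38.1 gripper_force: 62.6
eef_pos: [639.8, 90.4, 199.9]
force: [0.2, -0.2, -0.7]
width: 84.0
gripper_force: 0.0
eef_pos: [518.9, 94.1, 250.4]
force: [-0.2, 0.8, 1.1]
width: 85.0
gripper_force: 0.0
shift mm [ 84.1 -82.4 150.3] rows 4.6 turn [ -0.05   0.07 -25.76] t 75.8 pos [518.9  94.1 250.4] rpy [-1.8e+02  1.0e-01  8.8e+01] w 85.0 F [-0.2  0.8  1.1] g 0.0
[270.54720617 296.62427746] [436.05908 135.78711] ((432.6556396484375, 135.47169494628906), (44.75971221923828, 128.63589477539062), 56.528541564941406)
```

```bash
H='python3 -m handwheel'
$H '[[[0,0,0],[0.029,-0.028,0.01],0],[[0,0,0],[0.028,-0.027,0.01],0],[[0,0,0],[0.027,-0.027,0.01],0],[[0,0,-6.5],[0,0,0.03],0],[[0,0,-6.5],[0,0,0.03],0]]'|egrep 'pos'
$H '[[[0,0,-6.5],[0,0,0.03],0],[[0,0,-6.2],[0,0,0.03],0],[[0,0,0],[0,0,0.025],0],[[0,0,0],[0,0,0.015],0],[[0,0,0],[0,0,0],0]]'|egrep 'pos|force:|wid'
python3 plan.py 439.3 180.8 8.5 113.8
```

```text
eef_pos: [439.2, 186.1, 159.9]
eef_pos: [439.2, 180.4, 57.9]
force: [-0.4, 0.4, 0.3]
width: 85.5
gripper_force: 0.0
shift mm [ 0.3  0.5 49.4] rows 1.2 turn [-0.36 -0.01 -0.09] t 76.7 pos [439.2 180.4  57.9] rpy [-179.6   -0.   113.7] w 85.5 F [-0.4  0.4  0.3] g 0.0
```

```bash
H='python3 -m handwheel'
$H '[[[-0.3,0,0],[0,0,0.012],0],[[0,0,0],[0,0,0.012],0],[[0,0,0],[0,0,0.012],0],[[0,0,0],[0,0,0.010],0],[[0,0,0],[0,0,0.004],0]]'|egrep 'pos|force:|wid'
$H '[[[0,0,0],[0,0,0],0],[[0,0,0],[0,0,0],0]]'|egrep 'pos'
for i in 1 2; do $H '[[[0,0,0],[0,0,0],1],[[0,0,0],[0,0,0],1],[[0,0,0],[0,0,0],1],[[0,0,0],[0,0,0],1],[[0,0,0],[0,0,0],1]]' |egrep 'pos|wid|force:'; done
$H '[[[0,0,0],[0,0,-0.015],1],[[0,0,0],[0,0,-0.02],1],[[0,0,0],[0,0,-0.035],1],[[0,0,0],[0,0,-0.035],1],[[0,0,0],[0,0,-0.035],1]]'|egrep 'pos|force|wid|rot'
$H '[[[0,0,6.4],[0,0,-0.04],1],[[0,0,6.4],[0,0,-0.04],1],[[0,0,6.4],[0,0,0],1],[[0,0,6.5],[0,0,0],1],[[0,0,0],[-0.0062,0.0339,0],1]]'|egrep 'pos|wid|rot'
$H '[[[0,0,0],[-0.0062,0.0339,0],1],[[0,0,0],[-0.0062,0.0339,0],1],[[0,0,0],[-0.0062,0.0339,0],1],[[0,0,0],[-0.0062,0.0339,0],1],[[0,0,0],[-0.0062,0.0339,0],1]]'|egrep 'pos|wid|rot'
$H '[[[0,0,0],[0,0,0],1],[[0,0,0],[0,0,0],1],[[0,0,0],[0,0,0.01],1],[[0,0,0],[0,0,0],1],[[0,0,0],[0,0,0],1]]'|egrep 'pos|wid|rot'
$H '[[[0,0,0],[0,0,0],1],[[0,0,0],[0,0,0],1],[[0,0,0],[0,0,0],1]]' >/dev/null
python3 plan.py 641.5 136.5 202 88
```

```text
eef_pos: [441.3, 181.2, 10.2]
force: [0.0, -0.4, 0.3]
width: 85.5
gripper_force: 0.0
eef_pos: [441.3, 181.2, 11.0]
eef_pos: [440.7, 181.3, 11.1]
force: [-0.8, -0.9, 7.1]
width: 37.9
gripper_force: 60.3
eef_pos: [440.7, 181.3, 11.1]
force: [-2.0, -0.5, 6.7]
width: 38.5
gripper_force: 60.3
eef_pos: [439.2, 180.6, 151.5]
tool_rot: [3.14, 0.001, 1.985]
force: [1.6, 0.3, -0.6]
width: 38.0
gripper_force: 61.7
eef_pos: [466.3, 177.2, 229.6]
tool_rot: [-3.134, -0.004, 1.538]
width: 37.8
eef_pos: [642.7, 136.7, 230.3]
tool_rot: [3.14, -0.002, 1.537]
width: 38.4
eef_pos: [640.1, 138.0, 219.9]
tool_rot: [3.141, -0.002, 1.538]
width: 38.0
shift mm [-0.8 -0.4 19.4] rows 0.5 turn [ 0.21 -0.1   0.08] t 80.0 pos [641.8 137.2 221.4] rpy [ 1.798e+02 -1.000e-01  8.810e+01] w 37.9 F [-0.4  0.7 -2.2] g 61.8
```

```bash
H='python3 -m handwheel'
$H '[[[0.2,0,0],[-0.0007,-0.0003,0.008],1],[[0,0,0],[0,0,0.005],1],[[0,0,0],[0,0,0.002],1],[[0,0,0],[0,0,0],1],[[0,0,0],[0,0,0],1]]'|egrep 'pos|force:'
for i in 1 2 3 4 5 6 7 8; do r=$($H '[[[0,0,0],[0,0,0.0007],1],[[0,0,0],[0,0,0],1],[[0,0,0],[0,0,0],1]]'); echo $r | cut -c 1-150; echo "$r"|bash hit.sh && break; done
```

```text
eef_pos: [641.6, 136.1, 205.6]
force: [-0.0, -0.7, -1.8]
gripper_force: 61.9
clock: 80.68 eef_pos: [641.8, 136.1, 205.4] tool_rot: [3.142, -0.001, 1.537] force: [0.1, 0.3, -1.2] width: 38.3 gripper_force: 61.9
clock: 80.93 eef_pos: [641.6, 136.2, 204.6] tool_rot: [-3.141, -0.001, 1.537] force: [0.2, -0.4, -2.7] width: 38.3 gripper_force: 61.9
clock: 81.18 eef_pos: [641.6, 136.2, 203.8] tool_rot: [-3.141, -0.001, 1.537] force: [0.6, 1.1, -2.5] width: 38.2 gripper_force: 61.9
clock: 81.43 eef_pos: [641.6, 136.2, 203.1] tool_rot: [-3.141, -0.001, 1.537] force: [0.1, -0.5, -1.7] width: 38.2 gripper_force: 61.9
clock: 81.68 eef_pos: [641.6, 136.2, 202.4] tool_rot: [-3.141, -0.001, 1.537] force: [0.2, 1.2, -1.5] width: 38.3 gripper_force: 61.9
clock: 81.93 eef_pos: [641.8, 136.2, 202.0] tool_rot: [3.142, -0.001, 1.537] force: [-1.3, 0.4, 0.7] width: 38.5 gripper_force: 62.1
clock: 82.18 eef_pos: [641.8, 136.2, 202.0] tool_rot: [3.141, -0.002, 1.537] force: [-2.7, -0.6, 5.1] width: 38.3 gripper_force: 62.7
```

Release; then last weight A (439.5, 254), yaw 91.6 → panel 4 (643.2, 182.5).

```bash
H='python3 -m handwheel'
$H '[[[0,0,0],[0,0,-0.0005],0.8],[[0,0,0],[0,0,0],0.4],[[0,0,0],[0,0,0],0],[[0,0,0],[0,0,0],0],[[0,0,0],[0,0,0],0]]'|egrep 'pos|force:|wid'
$H '[[[0,0,0],[0,0,-0.02],0],[[0,0,0],[0,0,-0.03],0],[[0,0,0],[0.01,-0.035,0],0],[[0,0,0],[0.025,-0.03,0],0],[[0,0,0],[0.025,-0.03,0],0]]'|egrep 'pos|force:|wid'
$H '[[[0,0,-1.8],[0.025,-0.03,0],0],[[0,0,-1.8],[0.025,-0.03,0],0],[[0,0,0],[0,-0.03,0.03],0],[[0,0,0],[0,0,0.03],0],[[0,0,0],[0,0,0.03],0]]'|egrep 'pos|force:|wid'
$H '[[[0,0,0],[0,0,0.03],0],[[0,0,0],[0,0,0.025],0],[[0,0,0],[0,0,0.015],0],[[0,0,0],[0,0,0],0],[[0,0,0],[0,0,0],0]]'|egrep 'pos'
python3 plan.py 439.8 254.2 8.5 91.6
```

```text
eef_pos: [641.7, 136.2, 201.4]
force: [0.6, 0.9, -0.4]
width: 83.9
gripper_force: 0.0
eef_pos: [548.3, 198.3, 252.2]
force: [-0.7, 1.6, -0.5]
width: 85.5
gripper_force: 0.0
eef_pos: [458.4, 251.2, 161.7]
force: [-0.2, 0.7, 0.3]
width: 85.6
gripper_force: 0.0
eef_pos: [460.2, 249.3, 92.1]
shift mm [  5.4 -20.2  83.6] rows 2.1 turn [-0.05 -0.03  0.03] t 83.8 pos [460.2 249.3  92.1] rpy [-180.    -0.    91.6] w 85.3 F [ 0.4 -0.1  0.6] g 0.0
```

```bash
H='python3 -m handwheel'
$H '[[[0,0,0],[0.0054,-0.020,0.015],0],[[0,0,0],[0,0,0.015],0],[[0,0,0],[0,0,0.015],0],[[0,0,0],[0,0,0],0],[[0,0,0],[0,0,0],0]]'|egrep 'pos'
python3 plan.py 439.8 254.2 8.5 91.6
$H '[[[0,0,0],[0,0,0.012],0],[[0,0,0],[0,0,0.012],0],[[0,0,0],[0,0,0.009],0],[[0,0,0],[0,0,0.005],0],[[0,0,0],[0,0,0],0]]'|egrep 'pos|force:'
$H '[[[0,0,0],[0,0,0],0],[[0,0,0],[0,0,0],0]]'|egrep 'pos'
python3 plan.py 439.8 254.2 8.5 91.6
```

```text
eef_pos: [440.9, 254.7, 48.3]
shift mm [-0.6 -1.1 39.8] rows 1.0 turn [ 0.06 -0.1   0.04] t 84.3 pos [440.9 254.7  48.3] rpy [ 1.799e+02 -1.000e-01  9.160e+01] w 85.6 F [0.  0.6 0.4] g 0.0
eef_pos: [440.3, 254.6, 9.3]
force: [-0.4, 0.4, -0.3]
gripper_force: 0.0
eef_pos: [440.6, 254.7, 9.9]
shift mm [-0.5 -0.8  1.4] rows 0.0 turn [ 0.05 -0.1   0.04] t 84.8 pos [440.6 254.7   9.9] rpy [ 1.799e+02 -1.000e-01  9.160e+01] w 85.4 F [-0.1  0.5  0.6] g 0.0
```

```bash
H='python3 -m handwheel'
for i in 1 2; do $H '[[[0,0,0],[0,0,0],1],[[0,0,0],[0,0,0],1],[[0,0,0],[0,0,0],1],[[0,0,0],[0,0,0],1],[[0,0,0],[0,0,0],1]]' |egrep 'pos|wid|force:'; done
$H '[[[0,0,0],[0,0,-0.015],1],[[0,0,0],[0,0,-0.02],1],[[0,0,0],[0,0,-0.035],1],[[0,0,0],[0,0,-0.035],1],[[0,0,0],[0,0,-0.035],1]]'|egrep 'pos|force|wid|rot'
$H '[[[0,0,1.8],[0,0,-0.04],1],[[0,0,1.8],[0,0,-0.04],1],[[0,0,0],[0,0,-0.01],1],[[0,0,0],[-0.0108,0.0343,0],1],[[0,0,0],[-0.0108,0.0343,0],1]]'|egrep 'pos|wid|rot'
$H '[[[0,0,0],[-0.0108,0.0343,0],1],[[0,0,0],[-0.0108,0.0343,0],1],[[0,0,0],[-0.0108,0.0343,0],1],[[0,0,0],[-0.0108,0.0343,0],1],[[0,0,0],[0,0,0],1]]'|egrep 'pos|wid|rot'
$H '[[[0,0,0],[0,0,0],1],[[0,0,0],[0,0,0],1],[[0,0,0],[0,0,0.01],1],[[0,0,0],[0,0,0],1],[[0,0,0],[0,0,0],1]]'|egrep 'pos|wid|rot'
$H '[[[0,0,0],[0,0,0],1],[[0,0,0],[0,0,0],1],[[0,0,0],[0,0,0],1]]' >/dev/null
python3 plan.py 643.2 182.5 202 88
```

```text
eef_pos: [440.1, 254.8, 9.8]
force: [-1.3, -0.5, 5.4]
width: 38.4
gripper_force: 60.7
eef_pos: [440.1, 254.8, 9.8]
force: [-1.0, 0.4, 5.1]
width: 38.7
gripper_force: 60.7
eef_pos: [439.2, 253.9, 150.3]
tool_rot: [-3.14, 0.0, 1.599]
force: [-0.4, 1.4, -2.3]
width: 38.2
gripper_force: 61.5
eef_pos: [506.5, 233.1, 239.3]
tool_rot: [-3.14, -0.004, 1.543]
width: 38.2
eef_pos: [649.0, 177.0, 237.8]
tool_rot: [3.137, 0.004, 1.532]
width: 38.5
eef_pos: [642.0, 184.0, 228.1]
tool_rot: [-3.139, -0.002, 1.538]
width: 38.3
shift mm [-0.5 -0.3 27.5] rows 0.7 turn [ 0.02 -0.09  0.08] t 87.6 pos [643.5 182.9 229.5] rpy [ 1.80e+02 -1.00e-01  8.81e+01] w 38.6 F [-0.   0.1 -3.3] g 61.8
```

```bash
H='python3 -m handwheel'
$H '[[[0,0,0],[-0.0004,-0.0003,0.013],1],[[0,0,0],[0,0,0.008],1],[[0,0,0],[0,0,0.003],1],[[0,0,0],[0,0,0],1],[[0,0,0],[0,0,0],1]]'|egrep 'pos|force:'
for i in 1 2 3 4 5 6 7 8 9; do r=$($H '[[[0,0,0],[0,0,0.0007],1],[[0,0,0],[0,0,0],1],[[0,0,0],[0,0,0],1]]'); echo $r | cut -c 1-150; echo "$r"|bash hit.sh && break; done
```

```text
eef_pos: [643.1, 182.2, 204.6]
force: [0.5, 0.1, -2.5]
gripper_force: 61.8
clock: 88.27 eef_pos: [643.5, 182.2, 204.8] tool_rot: [3.141, -0.001, 1.537] force: [-1.5, -1.1, -2.5] width: 38.5 gripper_force: 61.8
clock: 88.52 eef_pos: [643.3, 182.3, 203.9] tool_rot: [-3.141, -0.001, 1.537] force: [0.3, 0.6, -2.2] width: 37.9 gripper_force: 61.8
clock: 88.77 eef_pos: [643.2, 182.3, 203.0] tool_rot: [-3.141, -0.001, 1.537] force: [-0.1, -0.9, -2.7] width: 38.4 gripper_force: 61.8
clock: 89.02 eef_pos: [643.2, 182.3, 202.3] tool_rot: [-3.141, -0.001, 1.537] force: [-0.3, 0.9, -1.8] width: 38.3 gripper_force: 61.8
clock: 89.27 eef_pos: [643.2, 182.3, 201.6] tool_rot: [-3.141, -0.001, 1.537] force: [0.2, 1.0, -2.8] width: 38.5 gripper_force: 61.8
clock: 89.52 eef_pos: [643.2, 182.3, 200.9] tool_rot: [-3.141, -0.001, 1.537] force: [0.4, -0.4, -1.7] width: 38.3 gripper_force: 61.8
clock: 89.77 eef_pos: [643.4, 182.3, 200.5] tool_rot: [3.142, -0.001, 1.537] force: [0.1, 0.5, -0.5] width: 38.2 gripper_force: 62.1
clock: 90.02 eef_pos: [643.4, 182.3, 200.4] tool_rot: [3.141, -0.002, 1.537] force: [-2.8, 0.9, 4.9] width: 38.5 gripper_force: 62.7
```

Release, retreat well clear toward the robot's left, and look.

```bash
H='python3 -m handwheel'
$H '[[[0,0,0],[0,0,-0.0005],0.8],[[0,0,0],[0,0,0],0.4],[[0,0,0],[0,0,0],0],[[0,0,0],[0,0,0],0],[[0,0,0],[0,0,0],0]]'|egrep 'pos|force:|wid'
$H '[[[0,0,0],[0,0,-0.03],0],[[0,0,0],[0,0,-0.03],0],[[0,0,0],[0.01,-0.035,0],0],[[0,0,0],[0.03,-0.025,0],0],[[0,0,0],[0.03,-0.025,0],0]]'|egrep 'pos'
for i in 1 2; do $H '[[[0,0,0],[0.035,-0.02,0],0],[[0,0,0],[0.035,-0.02,0],0],[[0,0,0],[0.035,-0.02,0],0],[[0,0,0],[0.035,-0.015,0],0],[[0,0,0],[0,0,0],0]]'|egrep 'pos|force:';done
python3 - <<'E'
from h import *
S=snap('scene','scene9.png');T=snap('top','top9.png')
R=lambda a,w,h:cv2.resize(a[:,:,::-1],(w,h),interpolation=cv2.INTER_CUBIC)
cv2.imwrite('pics/end.png',np.vstack([R(S['pixels'][215:365,220:420],400*2,600)[:, :][0:600:2] if 0 else R(S['pixels'][225:345,240:440],640,384),R(T['pixels'][155:255,190:510],640,200)]))
E
```

```text
eef_pos: [643.3, 182.2, 199.8]
force: [-0.1, -0.1, 0.2]
width: 83.9
gripper_force: 0.0
eef_pos: [560.4, 253.9, 261.1]
eef_pos: [485.1, 408.1, 258.8]
force: [0.7, 1.6, -1.1]
gripper_force: 0.0
eef_pos: [413.8, 549.8, 258.8]
force: [-1.1, 1.0, -0.9]
gripper_force: 0.0
```

View pics/end.png

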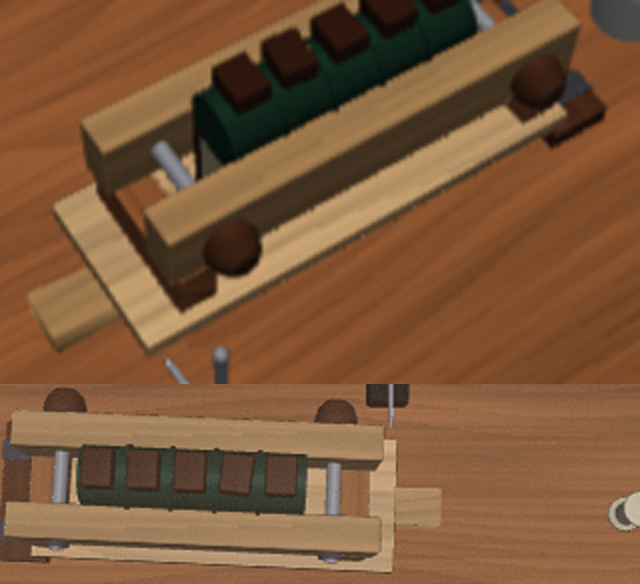

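```bash
python3 - <<'E'
from h import *
T=snap('top');t=T['pixels']
x0,y0,x1,y1=225,170,350,220
g=t[y0:y1,x0:x1].astype(int);m=((g[:,:,0]-g[:,:,1])>12).astype(np.uint8);m&=(g[:,:,0]<130)
m=cv2.morphologyEx(m.astype(np.uint8),cv2.MORPH_OPEN,np.ones((3,3),np.uint8))
n,l,st,ce=cv2.connectedComponentsWithStats(m)
for i in range(1,n):
    if st[i,4]>100:
        p=np.argwhere(l==i)[:,::-1]+[x0,y0];w=np.array([onz(T,*q,213)[:2] for q in p],np.float32)
        r=cv2.minAreaRect(w);print(st[i,4],np.round(r[0],1),np.round(r[1],1),round(r[2],1), w.mean(0).round(1))
for k in range(5): print('panel',k,636.6+1.65*k,-1.5+46*k)
# needle/board now vs start and wedge unchanged
import subprocess
E
python3 nd.py | grep clamp
```

```text
312 [641.8 183.5] [31.4 41. ] 86.3 [642.4 183.2]
314 [640.5 137.3] [38.4 32. ] 0.4 [640.7 137. ]
316 [637.8  90.5] [40.5 30. ] 0.7 [638.8  90.5]
304 [636.3  44.3] [30.7 40.2] 83.4 [636.6  44.2]
298 [635.4  -1.3] [38.3 29.9] 0.4 [635.9  -0.7]
panel 0 636.6 -1.5
panel 1 638.25 44.5
panel 2 639.9 90.5
panel 3 641.5500000000001 136.5
panel 4 643.2 182.5
scene clamp (array([0.  , 0.25]), 1.0)
top clamp (array([-0.12,  0.12]), 0.98)
```

Run:
```python
from h import *
T=snap('top');t=T['pixels']
R=cv2.resize(t[200:225,380:420,::-1],(800,500),interpolation=cv2.INTER_CUBIC);cv2.imwrite('pics/w.png',R)
for v in (206,208,211,213): print(v,t[v,384:416,0].tolist())
```

```text
206 [200, 197, 199, 170, 143, 143, 148, 142, 143, 142, 138, 139, 143, 140, 139, 145, 141, 144, 140, 141, 140, 141, 139, 141, 144, 141, 140, 139, 140, 133, 138, 143]
208 [191, 192, 189, 165, 173, 177, 174, 176, 172, 173, 173, 172, 170, 169, 171, 170, 172, 173, 174, 176, 171, 174, 175, 175, 174, 174, 165, 138, 141, 138, 139, 140]
211 [176, 175, 174, 155, 174, 170, 172, 172, 173, 171, 167, 169, 174, 171, 170, 169, 168, 169, 168, 164, 167, 168, 165, 164, 163, 162, 153, 143, 146, 148, 145, 142]
213 [189, 184, 182, 149, 162, 164, 159, 157, 159, 158, 154, 156, 160, 159, 159, 164, 166, 169, 167, 169, 173, 170, 170, 170, 170, 170, 164, 154, 152, 152, 152, 152]
```

View pics/w.png

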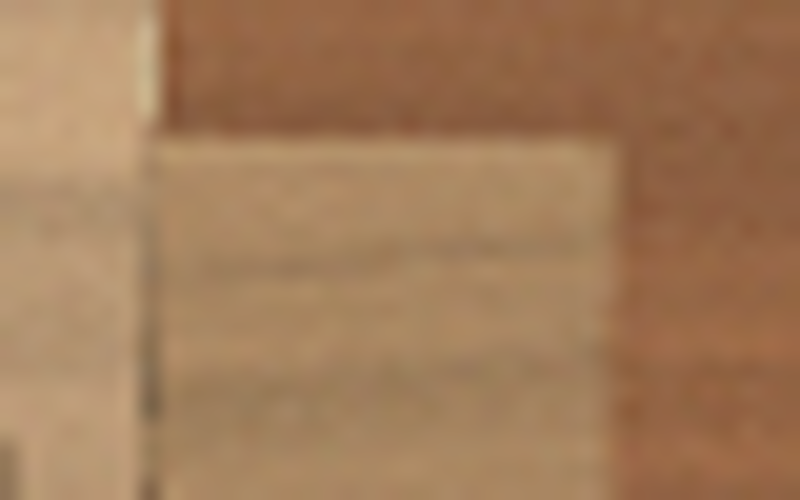

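```bash
python3 -c "
from cell import ctrl;print(ctrl.finish_job())"
```

```text
the job is handed in; nothing more can be done
None
```

The job is handed in, with no verdict shown: the board rests on the wedge with its edge at about 42.4 mm, level with the needle by my measurements, and all five weights lie within about 2 mm of their panel middles (the one on panel 1 turned about 7°). While feeling for the needle's height I pushed it about 7 mm down its post, then gripped it, raised it back and confirmed it to within about 0.5 mm of its first reading. If the judge uses a needle position that did not move with it, that small difference applies.

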